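Pack the loose drive in a rebuilt computer and close it up

ROBOT

A 6-joint arm with a two-finger parallel gripper is mounted at the origin on the work surface. World frame = base frame: x ahead of the robot, y to its left, z up, the work surface at z = 0. Lengths are in m, angles in degrees, forces in N, time in s.
With the tool pointing down it reaches from about 0.35 to 0.975 m from the base axis. Payload 4.9 kg.
Tool frame: the origin (TCP) lies at the very end of the fingers, on their centre line; the grasp point (between the pads) lies 19 mm behind it; z points along the fingers, y is the line along which they close (so a half turn about z gives the same grasp; the last joint's range is limited). The gripper opens to 85 mm and grips with 20 to 120 N. Pads are 22 mm wide; open, the fingers measure 114 mm over their backs; the gripper's body (76 mm by 85 mm) begins 54 mm behind the grasp point. The pads swing forward as they close: fully open they stand 13 mm farther back than shut.
Start: joints at [-82.391, 3.019, 92.412, -0, 84.569, -6.818], TCP at [0.156, -0.605, 0.231] pointing down, gripper open.
Joint ranges: [-172.51, 172.51], [-57.92, 126.97], [3.15, 148.05], [-58.71, 238.71], [5.1, 150.11], [-179.66, 179.66]. Speed limits (degrees/s): [147.25, 147.25, 180, 180, 180, 180].

INTERFACE

Orientations are given as a 3x3 rotation matrix whose columns are the frame's x, y, z axes.
In Python, from plant import robot gives the robot as it stands.
- The arm moves only by the tool play_rows, never from a script. Its argument "steps" is a list of rows, each a list of 7 numbers: the turn, a rotation vector about the tool's x, y, z in degrees, then the shift along the tool's x, y, z in cm, then the finger opening in cm, from 0 to 8.54. In form: [[rx, ry, rz, x, y, z, grip], ...]. A call has 1 to 5 rows; each row shifts and turns the commanded pose from where the row before left it, along the tool's axes as they then stand; what a row does not reach is not made up. A row lasts 1/12 s, in which the tool goes at most 41.7 mm and 7.16 degrees, less where a joint would pass 70% of its speed; a pose out of reach is approached as far as the arm can. A call with a gripper value outside its range is refused whole. The fingers move at their own pace and stop on an object; "force" is the grip in N (left out, the last holds). Time passes only in rows, so rows that do not move let the fingers close. It gives the time, the measured TCP pose, the force, the opening and the grip force at its end, in the units of the state.
- robot.get_obs(): the state, without advancing time (a new reading comes with each control period).
- robot.camera(name): name is "side" or "top" or "wrist"; returns the picture (384x512x3 uint8, blue, green, red); there is no depth.
- robot.get_calibration(name): a dict with "K" (3x3 intrinsics, pixels), "rvec" (rotation vector, rad) and "tvec" (3), from world to camera coordinates, as OpenCV has them; the wrist camera has in their place "tool_from_camera" (4x4, takes a point from camera to tool coordinates, whose origin is the TCP and whose axes are the flange's). Camera axes: x right, y down, z forward; pixel columns grow to the right and rows downward; lengths in m; the calibration is good to about 2 mm. The wrist camera is an equidistant fisheye: a pixel r from the principal point sees the ray r / f radians off the axis. A picture is of the moment at which its call begins: read the wrist's pose just before it. get_calibration takes no time and is no camera call.
- robot.finish_job(): hands the job in; it is judged then, once.
Trained networks look in the newest picture that a camera, given by its name, has taken for a name from the list of things; names that differ only in an ending like _2 or _b are one class to them, and where a whole thing is asked for, a point or a joint stands for the part that bears it (a point fixed in the world has none). Each returns a list of dicts, best first, with "score" (0 to 1); they miss things now and then, are a little off and sometimes report something else, mostly with a low value. They report only what shows in the picture. A call takes as long as a camera call. They do not tell look-alikes from the thing itself.
- robot.spot_in(target, camera): "bbox" ([left, top, right, bottom] in pixels, round what is visible of it).
The state is a dict: "t": time; "joints": joint angles; "dq": joint speeds; "joint_efforts": joint torques, N m; "tool_pos": TCP position; "tcp_rot": TCP orientation; "force": force on the tool from outside, world axes, zero at the start; "ft_torque": the same for the moment, N m; "width": finger opening in m; "gripper_force": force on a finger pad.
Only numpy, scipy, OpenCV 4.12 (cv2) and the standard library are available. Lean on these libraries where they do the work, as an engineer would, in place of code of your own. Each camera call takes 0.05 s, during which the arm holds its last target. There are 200 camera calls.

TASK

Find the packing block that just fits the gap between the orange bracket and the drive in the open computer case: try the blocks one after another from the thinnest (16 mm) up, each right down to the case floor, leave the one that just fits in the gap, and stand the other blocks back on the plywood board. Take every stray part (heat sink, fan, transformer) out of the case into the black tray, then push the heavy cover fully shut gently, without slamming it. Leave the screwdriver, the tape and the brush alone.

Things in the scene. Friction and masses are not known exactly. Their poses are not given: they have to be found in the camera images.
- case: open-topped grey computer case, fixed: 240 (its x) x 200 (y) x 74 high outside, walls 3 thick; its inner floor lies 4 above the table. Origin: centre of its underside, z up. Holds the orange bracket and the drive at y below -20; the other half of the floor (y above -5) is green like a circuit board (mm).
- bracket (a point): foot of the gap-side face of the fixed orange bracket in the case: case (-55, -57.5, 4), axes as the case. The face is upright, 75 long along y, 30 high; above it a lip (top 38 above the floor) bends away towards -x by about 5. The gap to pack runs from this face in +x to the drive; it is open above and at both ends (mm).
- drive: silver drive with a black label, screwed down in the case: 75 long (case y -95 to -20), 30 high above the inner floor, axes as the case. Origin: centre of its underside. Its exact width (about 6 cm, along x) is not known and its place varies, so that the gap to the bracket is 20, 24 or 28 plus about 2 of play: find out which by trying the blocks (mm).
- cover (a joint): heavy (0.9 kg) steel cover of the case, 240 x 200 x 4, hinged along the case's +y rim; 0 is shut (flat on the rim, top face 78 above the table), pi/2 upright; it starts leaning back open at 2.15 to 2.3 (stop at 2.4). Its stiff damped hinge holds it where it is left while well open (a push of 5 to 9 N near the free edge moves it); below about 0.4 it sinks slowly by itself (mm).
- cover_hinge (a point): middle of the cover's hinge line, which runs along the case's x: case (0, 100, 74). Its frame turns with the cover (mm).
- cover_edge (a point): middle of the cover's free edge, on its outer face, 200 from the hinge line. Its frame turns with the cover: z is the outer face's normal (mm).
- rest: plywood board lying on the table, fixed, 170 (x) x 150 (y) x 8; the packing blocks stand on it, about 84 apart in x and 76 in y. Origin: centre of its underside (mm).
- tray: black open plastic parts tray, fixed, 170 (x) x 150 (y) x 30 high, wall and floor 4. Origin: centre of its underside (mm).
- block16: white plastic packing block, 16 thick (its x) x 60 long (y) x 60 high (z), standing upright on the board at the start. Origin: centre of its underside (mm).
- block20: yellow plastic packing block, 20 thick (its x) x 60 long (y) x 60 high (z), standing upright on the board at the start. Origin: centre of its underside (mm).
- block24: blue plastic packing block, 24 thick (its x) x 60 long (y) x 60 high (z), standing upright on the board at the start. Origin: centre of its underside (mm).
- block28: red plastic packing block, 28 thick (its x) x 60 long (y) x 60 high (z), standing upright on the board at the start. Origin: centre of its underside (mm).
- heatsink: stray part: finned aluminium heat sink, 34 (x) x 30 (y) x 34 high. Origin: centre of its underside. It starts on the green half of the case floor. May be absent (mm).
- fan: stray part: small black square fan, 40 x 40 x 32 high. Origin: centre of its underside. It starts on the green half of the case floor. May be absent (mm).
- transformer: stray part: small dark transformer with copper winding and yellow top, 32 (x) x 36 (y) x 34 high. Origin: centre of its underside. It starts on the green half of the case floor. May be absent (mm).
- screwdriver: bystander: yellow screwdriver lying on the table beyond the work.
- tape: bystander: white roll of tape, 90 across, 30 high, lying flat on the table.
- brush: bystander: cleaning brush lying on the table beyond the case.
There are look-alikes about, which are no part of the job. Leave any turquoise look-alike of the tray alone. Leave any pink look-alike of the fan alone.

How it is judged (in metres and radians):
On the way, in this order (a step that is already met when the one before it is completed fails the run):
1. the 16 mm block is tried: upright in the gap, down at the case floor (within 6 mm) (x of block16 in the frame of case between -0.056 and -0.032 m and y of block16 in the frame of case between -0.09 and -0.03 m and z of block16 in the frame of case below 0.01 m and angle between block16's own z axis and vertical below 0.2 rad), for 0.1 s.
2. the 20 mm block is tried in the same way (x of block20 in the frame of case between -0.056 and -0.032 m and y of block20 in the frame of case between -0.09 and -0.03 m and z of block20 in the frame of case below 0.01 m and angle between block20's own z axis and vertical below 0.2 rad), for 0.1 s.
3. the 24 mm block is tried in the same way if the gap takes it; if 20 mm was the right one, the cover is being lowered (below 1.0 rad) with the 20 mm block in the gap (((x of drive in the frame of case below -0.001 m and (x of block20 in the frame of case between -0.056 and -0.032 m and y of block20 in the frame of case between -0.09 and -0.03 m and z of block20 in the frame of case below 0.01 m and angle between block20's own z axis and vertical below 0.2 rad) and value of joint cover below 1 rad) or (not (x of drive in the frame of case below -0.001 m) and (x of block24 in the frame of case between -0.056 and -0.032 m and y of block24 in the frame of case between -0.09 and -0.03 m and z of block24 in the frame of case below 0.01 m and angle between block24's own z axis and vertical below 0.2 rad)))), for 0.1 s.
4. the 28 mm block is put in if the gap takes it; otherwise the cover is being lowered (below 1.0 rad, or 0.6 rad where 20 mm is the right block) with the right block in the gap (((x of drive in the frame of case below -0.001 m and (x of block20 in the frame of case between -0.056 and -0.032 m and y of block20 in the frame of case between -0.09 and -0.03 m and z of block20 in the frame of case below 0.01 m and angle between block20's own z axis and vertical below 0.2 rad) and value of joint cover below 0.6 rad) or (x of drive in the frame of case between -0.001 and 0.003 m and (x of block24 in the frame of case between -0.056 and -0.032 m and y of block24 in the frame of case between -0.09 and -0.03 m and z of block24 in the frame of case below 0.01 m and angle between block24's own z axis and vertical below 0.2 rad) and value of joint cover below 1 rad) or (x of drive in the frame of case above 0.003 m and (x of block28 in the frame of case between -0.056 and -0.032 m and y of block28 in the frame of case between -0.09 and -0.03 m and z of block28 in the frame of case below 0.01 m and angle between block28's own z axis and vertical below 0.2 rad)))), for 0.1 s.
5. the cover is shut (within 0.04 rad) over the right block (((x of drive in the frame of case below -0.001 m and (x of block20 in the frame of case between -0.056 and -0.032 m and y of block20 in the frame of case between -0.09 and -0.03 m and z of block20 in the frame of case below 0.01 m and angle between block20's own z axis and vertical below 0.2 rad)) or (x of drive in the frame of case between -0.001 and 0.003 m and (x of block24 in the frame of case between -0.056 and -0.032 m and y of block24 in the frame of case between -0.09 and -0.03 m and z of block24 in the frame of case below 0.01 m and angle between block24's own z axis and vertical below 0.2 rad)) or (x of drive in the frame of case above 0.003 m and (x of block28 in the frame of case between -0.056 and -0.032 m and y of block28 in the frame of case between -0.09 and -0.03 m and z of block28 in the frame of case below 0.01 m and angle between block28's own z axis and vertical below 0.2 rad))) and value of joint cover below 0.04 rad), for 0.2 s.
At the end, for the whole second after the job is handed in: The thickest block that fits (20, 24 or 28 mm) stands in the gap at the case floor (within 6 mm), the other three stand upright (within 0.15 rad) on the plywood board, every stray part present lies at rest in the black tray, and the cover is shut (within 0.04 rad) (value of joint cover below 0.04 rad and ((x of drive in the frame of case below -0.001 m and (x of block20 in the frame of case between -0.056 and -0.032 m and y of block20 in the frame of case between -0.09 and -0.03 m and z of block20 in the frame of case below 0.01 m and angle between block20's own z axis and vertical below 0.2 rad) and (x of block16 in the frame of rest between -0.085 and 0.085 m and y of block16 in the frame of rest between -0.075 and 0.075 m and z of block16 in the frame of rest between 0 and 0.016 m and angle between block16's own z axis and vertical below 0.15 rad) and (x of block24 in the frame of rest between -0.085 and 0.085 m and y of block24 in the frame of rest between -0.075 and 0.075 m and z of block24 in the frame of rest between 0 and 0.016 m and angle between block24's own z axis and vertical below 0.15 rad) and (x of block28 in the frame of rest between -0.085 and 0.085 m and y of block28 in the frame of rest between -0.075 and 0.075 m and z of block28 in the frame of rest between 0 and 0.016 m and angle between block28's own z axis and vertical below 0.15 rad)) or (x of drive in the frame of case between -0.001 and 0.003 m and (x of block24 in the frame of case between -0.056 and -0.032 m and y of block24 in the frame of case between -0.09 and -0.03 m and z of block24 in the frame of case below 0.01 m and angle between block24's own z axis and vertical below 0.2 rad) and (x of block16 in the frame of rest between -0.085 and 0.085 m and y of block16 in the frame of rest between -0.075 and 0.075 m and z of block16 in the frame of rest between 0 and 0.016 m and angle between block16's own z axis and vertical below 0.15 rad) and (x of block20 in the frame of rest between -0.085 and 0.085 m and y of block20 in the frame of rest between -0.075 and 0.075 m and z of block20 in the frame of rest between 0 and 0.016 m and angle between block20's own z axis and vertical below 0.15 rad) and (x of block28 in the frame of rest between -0.085 and 0.085 m and y of block28 in the frame of rest between -0.075 and 0.075 m and z of block28 in the frame of rest between 0 and 0.016 m and angle between block28's own z axis and vertical below 0.15 rad)) or (x of drive in the frame of case above 0.003 m and (x of block28 in the frame of case between -0.056 and -0.032 m and y of block28 in the frame of case between -0.09 and -0.03 m and z of block28 in the frame of case below 0.01 m and angle between block28's own z axis and vertical below 0.2 rad) and (x of block16 in the frame of rest between -0.085 and 0.085 m and y of block16 in the frame of rest between -0.075 and 0.075 m and z of block16 in the frame of rest between 0 and 0.016 m and angle between block16's own z axis and vertical below 0.15 rad) and (x of block20 in the frame of rest between -0.085 and 0.085 m and y of block20 in the frame of rest between -0.075 and 0.075 m and z of block20 in the frame of rest between 0 and 0.016 m and angle between block20's own z axis and vertical below 0.15 rad) and (x of block24 in the frame of rest between -0.085 and 0.085 m and y of block24 in the frame of rest between -0.075 and 0.075 m and z of block24 in the frame of rest between 0 and 0.016 m and angle between block24's own z axis and vertical below 0.15 rad))) and x of heatsink in the frame of tray between -0.08 and 0.08 m and y of heatsink in the frame of tray between -0.07 and 0.07 m and z of heatsink in the frame of tray between -0.005 and 0.05 m and linear speed of each of heatsink, fan, transformer below 0.03 m/s and x of fan in the frame of tray between -0.08 and 0.08 m and y of fan in the frame of tray between -0.07 and 0.07 m and z of fan in the frame of tray between -0.005 and 0.05 m and x of transformer in the frame of tray between -0.08 and 0.08 m and y of transformer in the frame of tray between -0.07 and 0.07 m and z of transformer in the frame of tray between -0.005 and 0.05 m); the robot touches nothing.
It fails at once if the cover is slammed: closing faster than 1.3 rad/s (velocity of joint cover below -1.3 rad/s).
It fails at once if the screwdriver is moved by more than 3 cm (distance of screwdriver from where it was at the start of the episode above 0.03 m).
It fails at once if the roll of tape is moved by more than 3 cm (distance of tape from where it was at the start of the episode above 0.03 m).
It fails at once if the brush is moved by more than 3 cm (distance of brush from where it was at the start of the episode above 0.03 m).
Of heatsink, fan, transformer only 1 to 3 are there at a start; the rules pass over those that are not, and their reading is None.
At some moment in a run one of heatsink, fan, transformer may be knocked a few centimetres aside while the robot is not near it.
It also fails if it takes over 210 s, if anything falls off the work surface, if the arm or the gripper's body presses on something with over 40 N, if the wrist force passes 120 N, or if a joint passes its speed limit or range.

## Working session

There is one attempt and no reset: what is moved stays moved. The work goes in short steps, Python scripts to look and compute and a tool call to move; the robot and the scene stay as the last step left them, time stands still between calls to the robot, and variables do not carry over. Pictures are saved under pics/ and viewed, at most 14 in all, crops included, and the job is handed in when it is done.

Besides the shell and the picture viewer there is one more tool, called after "Request:" by a JSON object that holds its "fn" and its "kwargs", one argument or row to a line. play_rows: Moves the arm, as the interface text tells. Its arguments: {"type":"object","properties":{"steps":{"type":"array"},"force":{"type":"number"}},"required":["steps"]}

```bash
ls; mkdir -p pics; cat > h.py <<'E'
import numpy as np, cv2
from plant import robot
def cal(n):
    c=robot.get_calibration(n); R=cv2.Rodrigues(np.array(c["rvec"],float))[0]; return np.array(c["K"],float),R,np.array(c["tvec"],float).ravel()
def ray(n,u,v,z):
    "world point on plane z seen at pixel"
    K,R,t=cal(n); o=-R.T@t; d=R.T@np.linalg.solve(K,[u,v,1.]); return o+d*(z-o[2])/d[2]
def proj(n,P):
    K,R,t=cal(n); q=K@(R@np.array(P,float)+t); return q[:2]/q[2]
E
python3 - <<'E'
from h import *
for n in("top","side"):
    im=robot.camera(n); cv2.imwrite(f"pics/{n}0.png",cv2.resize(im,(800,600)))
    K,R,t=cal(n); print(n,K[0,0],-R.T@t)
    for k in ["case","rest","tray","block16","block20","block24","block28","heatsink","fan","transformer","bracket","drive","cover","screwdriver","tape","brush"]:
        print(k,[( [int(x) for x in d["bbox"]],round(d["score"],2)) for d in robot.spot_in(k,n)[:3]])
E
```

```text
pics
top 446.167643405213 [ 0.35234275 -0.04334181  1.09370087]
case [([26, 91, 208, 226], 0.69)]
rest [([241, 138, 305, 210], 0.82)]
tray [([316, 265, 393, 345], 0.85), ([169, 165, 202, 188], 0.66), ([341, 158, 403, 230], 0.59)]
block16 [([249, 180, 275, 194], 0.89), ([278, 185, 308, 194], 0.79), ([279, 146, 308, 162], 0.71)]
block20 [([249, 180, 275, 194], 0.89), ([278, 185, 308, 194], 0.79), ([279, 146, 308, 162], 0.71)]
block24 [([249, 180, 275, 194], 0.89), ([278, 185, 308, 194], 0.79), ([279, 146, 308, 162], 0.71)]
block28 [([249, 180, 275, 194], 0.89), ([278, 185, 308, 194], 0.79), ([279, 146, 308, 162], 0.71)]
heatsink [([263, 56, 274, 132], 0.18)]
fan [([137, 191, 160, 212], 0.72), ([116, 242, 144, 265], 0.59), ([25, 91, 120, 223], 0.54)]
transformer [([139, 165, 161, 182], 0.74)]
bracket [([24, 90, 213, 227], 0.78), ([243, 140, 306, 205], 0.61)]
drive [([172, 164, 205, 189], 0.76)]
cover [([25, 91, 122, 221], 0.73)]
screwdriver [([262, 56, 273, 131], 0.58)]
tape [([308, 73, 345, 114], 0.85)]
brush [([196, 49, 212, 128], 0.92)]
side 414.74776995187995 [0.29942711 0.66675856 
[... 275 characters left out ...]
97], 0.77), ([253, 183, 268, 222], 0.76), ([233, 162, 250, 197], 0.64)]
block24 [([263, 171, 278, 197], 0.77), ([253, 183, 268, 222], 0.76), ([233, 162, 250, 197], 0.64)]
block28 [([263, 171, 278, 197], 0.77), ([253, 183, 268, 222], 0.76), ([233, 162, 250, 197], 0.64)]
heatsink [([93, 217, 165, 238], 0.64)]
fan [([224, 287, 250, 316], 0.95), ([277, 322, 314, 359], 0.92)]
transformer [([193, 277, 215, 306], 0.59)]
bracket [([48, 215, 281, 345], 0.88)]
drive [([203, 239, 246, 282], 0.86)]
cover [([45, 264, 245, 324], 0.79)]
screwdriver [([137, 176, 209, 194], 0.77), ([92, 216, 166, 237], 0.57)]
tape [([177, 141, 213, 166], 0.59), ([255, 182, 271, 223], 0.58)]
brush [([95, 215, 165, 240], 0.6)]
```

View pics/top0.png

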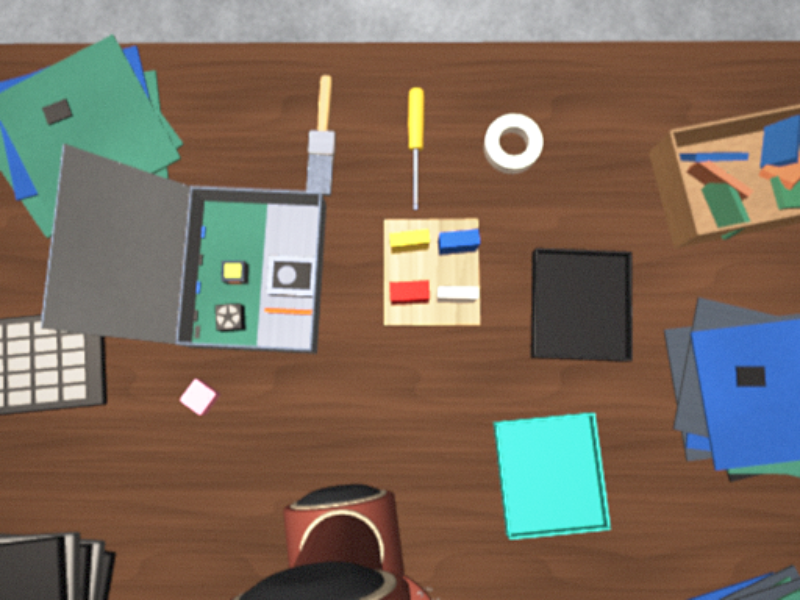

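View pics/side0.png

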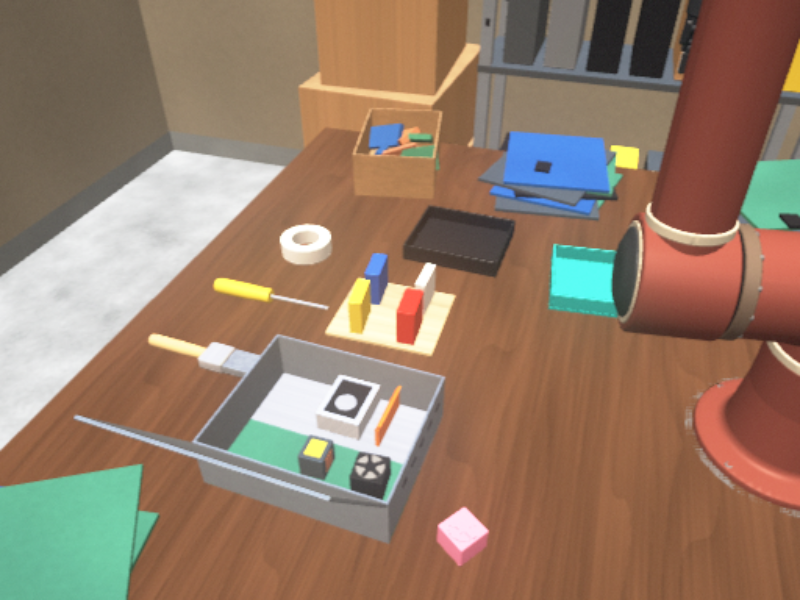

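```bash
cat >> h.py <<'E'
def tcp():
    s=robot.get_obs(); return np.array(s["tool_pos"]),np.array(s["tcp_rot"])
def wcal():
    c=robot.get_calibration("wrist"); return np.array(c["K"],float),np.array(c["tool_from_camera"],float)
def wray(u,v,z,pose=None):
    p,R=pose or tcp(); K,T=wcal(); x=(u-K[0,2])/K[0,0]; y=(v-K[1,2])/K[1,1]; r=np.hypot(x,y)+1e-12
    d=np.array([np.sin(r)*x/r,np.sin(r)*y/r,np.cos(r)]); o=p+R@T[:3,3]; d=R@T[:3,:3]@d; return o+d*(z-o[2])/d[2]
def wproj(P,pose=None):
    p,R=pose or tcp(); K,T=wcal(); q=T[:3,:3].T@(R.T@(np.array(P,float)-p)-T[:3,3]); h=np.hypot(q[0],q[1]); a=np.arctan2(h,q[2])
    return np.array([K[0,2]+K[0,0]*a*q[0]/h,K[1,2]+K[1,1]*a*q[1]/h])
E
python3 - <<'E'
from h import *
np.set_printoptions(precision=4,suppress=True)
s=.64
def r(u,v,z): print((u,v),ray("top",u*s,v*s,z)[:2])
print("rim");[r(u,v,.074) for u,v in[(191,187),(326,193),(316,352),(178,343)]]
print("board");[r(u,v,.008) for u,v in[(385,220),(479,220),(480,325),(385,325)]]
print("tray");[r(u,v,.03) for u,v in[(534,249),(631,252),(631,361),(533,358)]]
print("blk y b r w");[r(u,v,.068) for u,v in[(410,238),(460,238),(410,291),(457,293)]]
print("fan,trans");r(229,316,.036);r(234,270,.038)
print("screwdriver, brush,tape");r(416,205,.01);r(320,190,.02);r(512,142,.02)
K,T=wcal();print(K,T);print(robot.get_obs())
E
```

```text
rim
(191, 187) [0.6741 0.2753]
(326, 193) [0.6646 0.0699]
(316, 352) [0.424  0.0806]
(178, 343) [0.4368 0.284 ]
board
(385, 220) [ 0.64   -0.0181]
(479, 220) [ 0.64   -0.1683]
(480, 325) [ 0.4713 -0.1674]
(385, 325) [ 0.4711 -0.0188]
tray
(534, 249) [ 0.5878 -0.2505]
(631, 252) [ 0.5831 -0.4006]
(631, 361) [ 0.4143 -0.3928]
(533, 358) [ 0.4185 -0.2445]
blk y b r w
(410, 238) [ 0.5963 -0.0572]
(460, 238) [ 0.5963 -0.1325]
(410, 291) [ 0.5155 -0.0572]
(457, 293) [ 0.5125 -0.1271]
fan,trans
(229, 316) [0.4815 0.2197]
(234, 270) [0.5528 0.2141]
screwdriver, brush,tape
(416, 205) [ 0.6642 -0.0677]
(320, 190) [0.6861 0.0855]
(512, 142) [ 0.7656 -0.2219]
[[297.3186   0.     253.8053]
 [  0.     297.3186 188.963 ]
 [  0.       0.       1.    ]] [[ 0.0004 -0.9449 -0.3273  0.0849]
 [ 1.      0.0002  0.0006 -0.0014]
 [-0.0005 -0.3273  0.9449 -0.1426]
 [ 0.      0.      0.      1.    ]]
{'t': 1.7, 'joints': array([-82.3912,   3.0197,  92.4135,   0.0006,  84.5675,  -6.8182]), 'dq': array([-0.1199, -0.0809, -0.0035,  0.0584,  0.1448,  0.0939]), 'joint_efforts': array([  0.0018, -39.3664, -37.0454,   0.    ,   0.0005,  -0.    ]), 'tool_pos': array([ 0.1557, -0.6053,  0.2313]), 'tcp_rot': array([[ 0.9685,  0.2491,  0.    ],
       [ 0.2491, -0.9685,  0.    ],
       [ 0.    , -0.    , -1.    ]]), 'force': array([-0.3997,  0.5162,  0.6237]), 'ft_torque': array([ 0.0142,  0.0147, -0.021 ]), 'gripper_force': 0.0, 'width': 0.08560857517364921}
```

Request:
{"fn": "play_rows", "kwargs": {
  "steps": [
    [0,0,-7,0,0,0,8.5],
    [0,0,-7,0,0,0,8.5],
    [0,0,-7,0,0,0,8.5],
    [0,0,-7,0,0,0,8.5],
    [0,0,-7,0,0,0,8.5]
  ]
}}

```text
t: 2.12
tool_pos: [0.1557, -0.6053, 0.2313]
tcp_rot: [[0.646, 0.764, 0.0], [0.764, -0.646, -0.0], [0.0, 0.0, -1.0]]
force: [1.0, -0.3, -0.2]
width: 0.0846
gripper_force: 0.0
```

Request:
{"fn": "play_rows", "kwargs": {
  "steps": [
    [0,0,-7,0,0,0,8.5],
    [0,0,-7,0,0,0,8.5],
    [0,0,-7,0,0,0,8.5],
    [0,0,-7,0,0,0,8.5],
    [0,0,-7,0,0,0,8.5]
  ]
}}

```text
t: 2.53
tool_pos: [0.1557, -0.6053, 0.2313]
tcp_rot: [[0.091, 0.996, -0.0], [0.996, -0.091, -0.0], [-0.0, -0.0, -1.0]]
force: [-0.3, 0.9, 0.1]
width: 0.0854
gripper_force: 0.0
```

Request:
{"fn": "play_rows", "kwargs": {
  "steps": [
    [0,0,-5.6,0,0,0,8.5],
    [0,0,0,2.9,2.6,0,8.5],
    [0,0,0,2.9,2.6,0,8.5],
    [0,0,0,2.9,2.6,0,8.5],
    [0,0,0,2.9,2.6,0,8.5]
  ]
}}

```text
t: 2.95
tool_pos: [0.2603, -0.488, 0.2313]
tcp_rot: [[0.001, 1.0, 0.0], [1.0, -0.001, -0.0], [-0.0, 0.0, -1.0]]
force: [0.4, -0.6, -0.1]
width: 0.0853
gripper_force: 0.0
```

Request:
{"fn": "play_rows", "kwargs": {
  "steps": [
    [0,0,0,2.9,2.6,0,8.5],
    [0,0,0,2.9,2.6,0,8.5],
    [0,0,0,2.9,2.6,0,8.5],
    [0,0,0,2.9,2.6,0,8.5],
    [0,0,0,2.9,2.6,0,8.5]
  ]
}}

```text
t: 3.37
tool_pos: [0.3906, -0.3426, 0.2316]
tcp_rot: [[-0.0, 1.0, 0.001], [1.0, 0.0, -0.001], [-0.001, 0.001, -1.0]]
force: [0.2, -0.8, 0.9]
width: 0.085
gripper_force: 0.0
```

Request:
{"fn": "play_rows", "kwargs": {
  "steps": [
    [0,0,0,2.9,2.6,0,8.5],
    [0,0,0,2.9,2.6,0,8.5],
    [0,0,0,2.9,2.6,0,8.5],
    [0,0,0,2.9,2.6,0,8.5],
    [0,0,0,2.9,2.6,0,8.5]
  ]
}}

```text
t: 3.78
tool_pos: [0.5206, -0.1974, 0.2316]
tcp_rot: [[-0.001, 1.0, 0.001], [1.0, 0.001, -0.0], [-0.0, 0.001, -1.0]]
force: [-0.1, -0.2, 0.6]
width: 0.0848
gripper_force: 0.0
```

```bash
python3 - <<'E'
from h import *
print(tcp()); im=robot.camera("wrist"); cv2.imwrite("pics/w1.png",cv2.resize(im,(800,600)))
for k in ["block16","block20","rest","case"]:
    print(k,[( [int(x) for x in d["bbox"]],round(d["score"],2)) for d in robot.spot_in(k,"wrist")[:4]])
E
```

```text
(array([ 0.52058966, -0.19737379,  0.23162188]), array([[-6.28620024e-04,  9.99999586e-01,  6.57448724e-04],
       [ 9.99999711e-01,  6.28901630e-04, -4.28212785e-04],
       [-4.28626078e-04,  6.57179350e-04, -9.99999692e-01]]))
block16 [([236, 7, 264, 70], 0.88), ([238, 74, 256, 135], 0.76), ([305, 11, 340, 72], 0.7), ([303, 80, 341, 137], 0.59)]
block20 [([236, 7, 264, 70], 0.88), ([238, 74, 256, 135], 0.76), ([305, 11, 340, 72], 0.7), ([303, 80, 341, 137], 0.59)]
rest [([212, 14, 353, 132], 0.96)]
case []
```

View pics/w1.png

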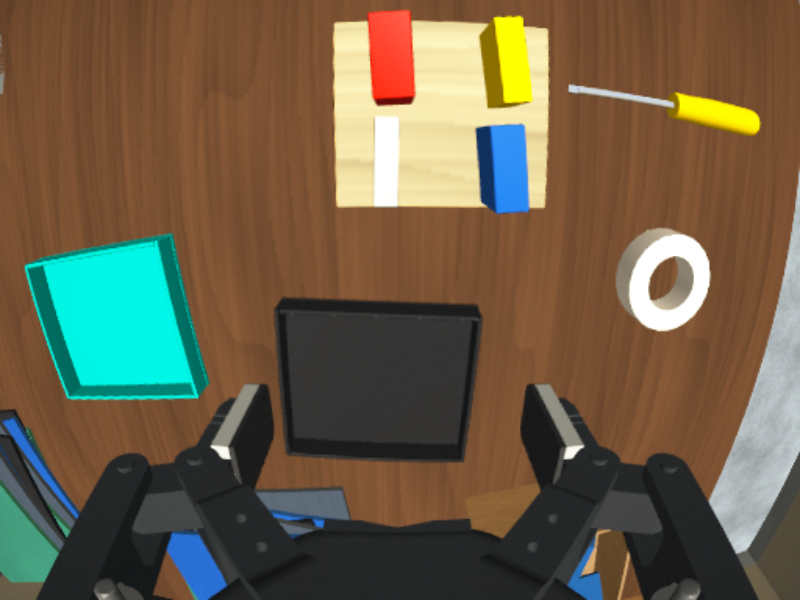

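```bash
python3 - <<'E'
from h import *
np.set_printoptions(precision=4,suppress=True)
B={"16":[(375,117),(398,117),(398,206),(374,206)],"28":[(369,13),(410,10),(413,96),(373,98)],"20":[(494,17),(522,17),(531,101),(502,105)],"24":[(493,126),(524,124),(529,211),(496,212)]}
for k,c in B.items():
    P=np.array([wray(u*.64,v*.64,.068)[:2] for u,v in c]); e=(P[0]+P[1]-P[2]-P[3])/2
    print(k,P.mean(0),"len",np.linalg.norm(e),"thick",np.linalg.norm(P[1]-P[0]),np.linalg.norm(P[2]-P[3]),"yaw",np.degrees(np.arctan2(-e[0],e[1])))
for n,c,z in(("tray",[(277,300),(480,306),(465,461),(286,454)],.03),("rest",[(333,22),(549,28),(546,208),(336,207)],.008)):
    P=np.array([wray(u*.64,v*.64,z)[:2] for u,v in c]); print(n,P.mean(0),P.tolist())
E
```

```text
16 [ 0.5127 -0.1273] len 0.058907224366951214 thick 0.014797443008915955 0.015871170098948964 yaw -0.411936349372488
28 [ 0.5159 -0.0554] len 0.05851543774994126 thick 0.02643281476457032 0.02569373139047263 yaw 2.292397211932803
20 [ 0.5951 -0.0561] len 0.059562572863816186 thick 0.01910603752651838 0.02021206670553233 yaw 5.599236891196096
24 [ 0.5954 -0.13  ] len 0.05850982788588385 thick 0.021226006208092205 0.023228402520072477 yaw 4.954268133619979
tray [ 0.5022 -0.3174] [[0.4234055555848447, -0.23664416755890305], [0.58618223559792, -0.2414322818195856], [0.5847019988489349, -0.39877207373383305], [0.41451120271465125, -0.3926262937358103]]
rest [ 0.5559 -0.0906] [[0.47014775698151, -0.016855757091058493], [0.6403071808292533, -0.015161620746371798], [0.6417144333491123, -0.16432320877709142], [0.4712822591114927, -0.16588042547008897]]
```

Request:
{"fn": "play_rows", "kwargs": {
  "steps": [
    [0,0,0,3.5,-0.4,0,5],
    [0,0,0,3.5,-0.4,0,5],
    [0,0,0,0,0,4,5],
    [0,0,0,0,0,4,5],
    [0,0,0,0,0,4,5]
  ],
  "force": 50
}}

```text
t: 4.45
tool_pos: [0.5116, -0.1303, 0.1114]
tcp_rot: [[0.001, 1.0, 0.003], [1.0, -0.001, -0.002], [-0.002, 0.003, -1.0]]
force: [-0.6, 0.1, -1.2]
width: 0.0502
gripper_force: 0.0
```

Request:
{"fn": "play_rows", "kwargs": {
  "steps": [
    [0,0,0,0,0,3,5],
    [0,0,0,0,0,2,5],
    [0,0,0,0,0,1.2,5],
    [0,0,0,0,0,0,5],
    [0,0,0,0,0,0,0.5]
  ]
}}

```text
t: 4.87
tool_pos: [0.5114, -0.13, 0.0497]
tcp_rot: [[0.001, 1.0, 0.0], [1.0, -0.001, -0.0], [-0.0, 0.0, -1.0]]
force: [-0.6, 0.9, 0.8]
width: 0.0394
gripper_force: 0.0
```

Request:
{"fn": "play_rows", "kwargs": {
  "steps": [
    [0,0,0,0,0,0,0.5],
    [0,0,0,0,0,0,0.5],
    [0,0,0,0,0,0,0.5],
    [0,0,0,0,0,0,0.5],
    [0,0,0,0,0,0,0.5]
  ]
}}

```text
t: 5.28
tool_pos: [0.5134, -0.1301, 0.0519]
tcp_rot: [[-0.001, 1.0, 0.004], [1.0, 0.001, -0.002], [-0.002, 0.004, -1.0]]
force: [0.7, -0.9, 6.4]
width: 0.0146
gripper_force: 51.2
```

Request:
{"fn": "play_rows", "kwargs": {
  "steps": [
    [0,0,0,0,0,-2,0.5],
    [0,0,0,0,0,-4,0.5],
    [0,0,0,0,0,-4,0.5],
    [0,0,0,0,0,-4,0.5],
    [0,0,0,0,0,-4,0.5]
  ]
}}

```text
t: 5.7
tool_pos: [0.511, -0.1287, 0.2312]
tcp_rot: [[-0.001, 1.0, -0.0], [1.0, 0.001, 0.0], [0.0, -0.0, -1.0]]
force: [1.1, 0.3, -0.2]
width: 0.0147
gripper_force: 50.2
```

Request:
{"fn": "play_rows", "kwargs": {
  "steps": [
    [0,0,0,4,0,-2,0.5],
    [0,0,0,4,0,0,0.5],
    [0,0,0,4,0,0,0.5],
    [0,0,0,3,0,0,0.5],
    [0,0,0,0,0,0,0.5]
  ]
}}

```text
t: 6.12
tool_pos: [0.5109, 0.0228, 0.2484]
tcp_rot: [[-0.006, 1.0, 0.001], [1.0, 0.006, 0.002], [0.002, 0.001, -1.0]]
force: [-0.5, -0.2, -0.6]
width: 0.0146
gripper_force: 50.3
```

```bash
python3 - <<'E'
from h import *
print(tcp()); im=robot.camera("wrist"); cv2.imwrite("pics/w2.png",cv2.resize(im,(800,600)))
E
```

```text
(array([0.51087639, 0.02282228, 0.24836791]), array([[-6.23768269e-03,  9.99980344e-01,  6.34839294e-04],
       [ 9.99977882e-01,  6.23619970e-03,  2.31178207e-03],
       [ 2.30777765e-03,  6.49245416e-04, -9.99997126e-01]]))
```

View pics/w2.png

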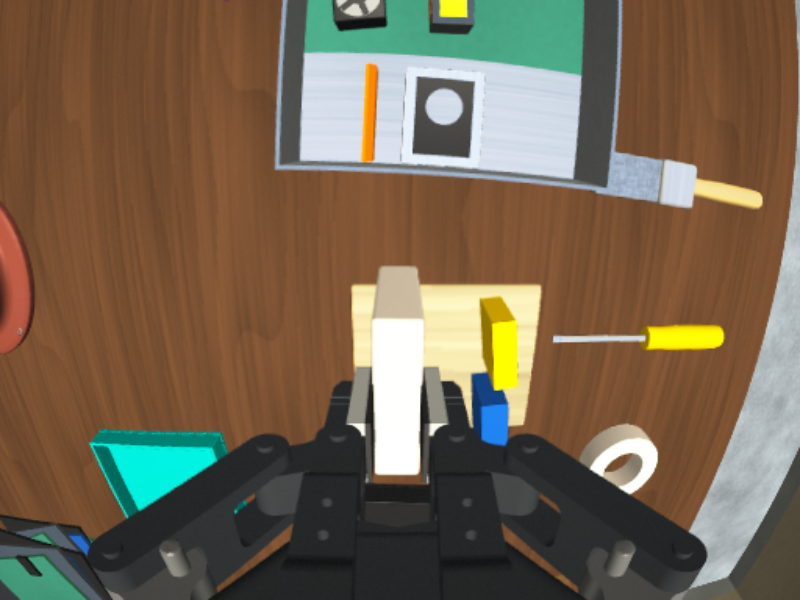

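```bash
python3 - <<'E'
from h import *
np.set_printoptions(precision=4,suppress=True)
def r(n,z,*c):
    print(n,*[wray(u*.64,v*.64,z)[:2] for u,v in c])
print(wcal()[0][0,2]/.64)
r("rim",.074,(276,168),(607,192),(619,0))
r("brk foot",.004,(377,66),(374,161)); r("lip",.042,(366,65),(363,160))
r("drive",.034,(408,69),(484,71),(478,165),(403,162))
r("green edge",.004,(306,52),(581,74))
c,s=np.cos,np.sin
for yaw in(-2.2,-2.6,-3.0):
  a=np.radians(yaw);R=np.array([[c(a),-s(a)],[s(a),c(a)]]); 
  for z,pts in((.074,[(276,168),(607,192)]),(.004,[(377,66),(374,161)]),(.034,[(408,69),(484,71),(478,165),(403,162)])):
    print(yaw,z,[(R.T@(wray(u*.64,v*.64,z)[:2]-[.55,.178])*1000).round(1).tolist() for u,v in pts])
E
```

```text
396.57073227699146
rim [0.4278 0.0891] [0.6642 0.0772] [0.6707 0.2232]
brk foot [0.4946 0.1689] [0.4923 0.0893]
lip [0.4881 0.1637] [0.4859 0.0918]
drive [0.519  0.1618] [0.5765 0.1625] [0.5733 0.0889] [0.5157 0.0899]
green edge [0.4362 0.1831] [0.6677 0.173 ]
-2.2 0.074 [[-118.7, -93.5], [118.0, -96.3]]
-2.2 0.004 [[-55.0, -11.2], [-54.2, -90.9]]
-2.2 0.034 [[-30.3, -17.4], [27.1, -14.5], [26.7, -88.1], [-30.8, -89.4]]
-2.6 0.074 [[-118.1, -94.3], [118.7, -95.5]]
-2.6 0.004 [[-54.9, -11.6], [-53.6, -91.3]]
-2.6 0.034 [[-30.2, -17.6], [27.2, -14.3], [27.3, -87.9], [-30.2, -89.6]]
-3.0 0.074 [[-117.4, -95.1], [119.3, -94.7]]
-3.0 0.004 [[-54.8, -12.0], [-52.9, -91.6]]
-3.0 0.034 [[-30.1, -17.8], [27.3, -14.1], [27.9, -87.8], [-29.6, -89.8]]
```

Request:
{"fn": "play_rows", "kwargs": {
  "steps": [
    [0,0,2.4,0,0,0,0.5],
    [0,0,0,3.3,-0.35,0,0.5],
    [0,0,0,3.3,-0.35,0,0.5],
    [0,0,0,3.3,-0.36,0,0.5],
    [0,0,0,0,0,3,0.5]
  ]
}}

```text
t: 6.58
tool_pos: [0.5082, 0.1213, 0.2246]
tcp_rot: [[0.038, 0.999, 0.012], [0.999, -0.038, 0.003], [0.004, 0.012, -1.0]]
force: [1.3, -1.4, 0.5]
width: 0.0147
gripper_force: 50.3
```

Request:
{"fn": "play_rows", "kwargs": {
  "steps": [
    [0,0,0,0,0,4,0.5],
    [0,0,0,0,0,4,0.5],
    [0,0,0,0,0,3.5,0.5],
    [0,0,0,0,0,1,0.5],
    [0,0,0,0,0,0,0.5]
  ]
}}

```text
t: 7.0
tool_pos: [0.5021, 0.1166, 0.0891]
tcp_rot: [[0.042, 0.999, -0.008], [0.999, -0.042, -0.001], [-0.001, -0.008, -1.0]]
force: [-0.0, 0.7, -1.7]
width: 0.0145
gripper_force: 50.2
```

```bash
python3 - <<'E'
from h import *
s=robot.get_obs(); print(tcp(),s["force"]); im=robot.camera("wrist"); cv2.imwrite("pics/w3.png",cv2.resize(im,(800,600)))
E
```

```text
(array([0.50206454, 0.11658092, 0.08913533]), array([[ 4.22466968e-02,  9.99074922e-01, -8.03219425e-03],
       [ 9.99106440e-01, -4.22552757e-02, -9.01298337e-04],
       [-1.23986715e-03, -7.98694013e-03, -9.99967335e-01]])) [-0.01788823  0.71660649 -1.68096611]
```

View pics/w3.png

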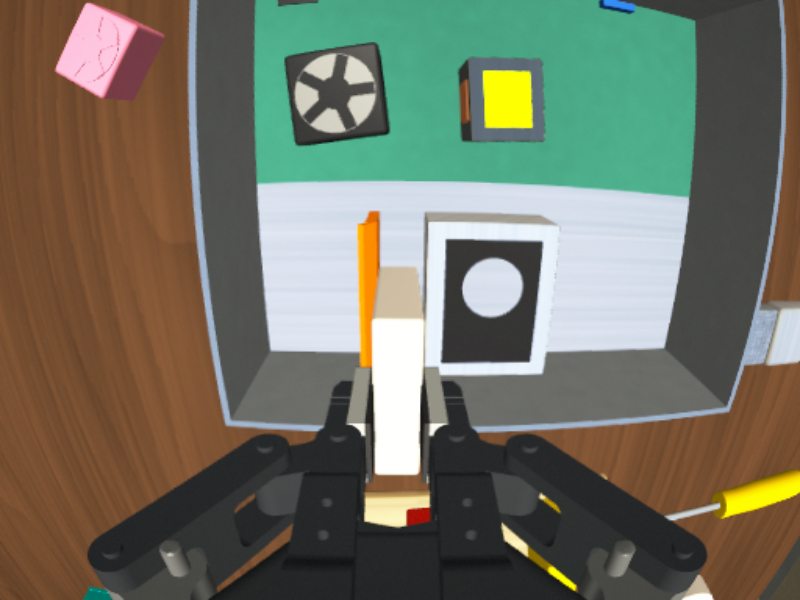

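```bash
cat > c.py <<'E'
from h import *
np.set_printoptions(precision=4,suppress=True)
C=np.array([.55,.182]);a=np.radians(-2.4);Rc=np.array([[np.cos(a),-np.sin(a)],[np.sin(a),np.cos(a)]])
def toc(P): return Rc.T@(np.array(P)[:2]-C)*1000
def tow(P): return C+Rc@(np.array(P)/1000)
E
python3 - <<'E'
from c import *
def r(n,z,*c):
    P=[wray(u*.64,v*.64,z) for u,v in c]; print(n,np.mean(P,0)[:2],*[toc(p).round(1) for p in P])
r("rim",.074,(230,425),(729,409)); r("floorcorners",.004,(271,350),(667,349),(690,197),(258,183))
r("drive",.034,(426,221),(558,227),(545,374),(426,372)); r("drive foot",.004,(426,212))
r("brk foot",.004,(380,212)); r("lip",.042,(359,223),(360,365)); r("lip",.034,(359,223),(360,365))
r("fan",.036,(287,58),(377,43),(388,132),(298,144)); r("tr",.038,(470,59),(543,58),(545,140),(470,141))
r("block bottom",.045,(381,267),(417,267))
print(toc(tcp()[0]))
E
```

```text
rim [0.5513 0.0841] [-116.2  -97.4] [126.9 -98.1]
floorcorners [0.5538 0.1336] [-114.  -94.] [126.2 -96.6] [124.4  -1.7] [-113.5   -0.7]
drive [0.549  0.1276] [-30.  -16.3] [ 30.7 -17.7] [ 32.8 -93.1] [-28.4 -90.6]
drive foot [0.5211 0.1662] [-28.2 -17. ]
brk foot [0.4981 0.1671] [-51.2 -17. ]
lip [0.4886 0.1354] [-58.7 -15.7] [-60.  -82.5]
lip [0.4878 0.1326] [-59.4 -17.2] [-60.7 -86.7]
fan [0.4838 0.2244] [-89.3  56.4] [-51.   61.2] [-46.5  22.5] [-85.   18.3]
tr [0.5555 0.2199] [-12.4  54.5] [19.4 57.5] [20.9 21.3] [-12.1  19.2]
block bottom [0.5068 0.1496] [-49.5 -34.2] [-34.2 -34.2]
[-42.8215 -66.9965]
```

Request:
{"fn": "play_rows", "kwargs": {
  "steps": [
    [0,0,0,0.5,0.2,0,0.5],
    [0,0,0,0,0,1,0.5],
    [0,0,0,0,0,1,0.5],
    [0,0,0,0,0,1,0.5],
    [0,0,0,0,0,0,0.5]
  ]
}}

```text
t: 7.47
tool_pos: [0.5133, 0.1229, 0.076]
tcp_rot: [[0.041, 0.999, 0.008], [0.999, -0.041, -0.0], [0.0, 0.008, -1.0]]
force: [-20.2, -3.9, 55.2]
width: 0.0149
gripper_force: 65.1
```

Request:
{"fn": "play_rows", "kwargs": {
  "steps": [
    [0,0,0,0,0,0.7,0.5],
    [0,0,0,0,0,0.3,0.5],
    [0,0,0,0,0,0,0.5],
    [0,0,0,0,0,0,0.5]
  ]
}}

```text
t: 7.8
tool_pos: [0.5164, 0.1232, 0.075]
tcp_rot: [[0.039, 0.999, 0.012], [0.999, -0.039, -0.0], [0.0, 0.012, -1.0]]
force: [-37.3, -6.2, 96.5]
width: 0.0146
gripper_force: 84.6
```

Request:
{"fn": "play_rows", "kwargs": {
  "steps": [
    [0,0,0,0,0,-2,0.5],
    [0,0,0,0,0,-2,0.5],
    [0,0,0,0,0,0,0.5],
    [0,0,0,0,0,0,0.5],
    [0,0,0,0,0,0,0.5]
  ]
}}

```text
t: 8.22
tool_pos: [0.5063, 0.1224, 0.0915]
tcp_rot: [[0.041, 0.999, -0.002], [0.999, -0.041, -0.0], [-0.0, -0.002, -1.0]]
force: [-0.9, -0.2, 0.2]
width: 0.0146
gripper_force: 54.7
```

```bash
python3 - <<'E'
from h import *
for i in range(6):
  s=robot.get_obs(); print(s["t"],s["tool_pos"],s["tcp_rot"][:,2],s["dq"].round(1)); im=robot.camera("wrist")
cv2.imwrite("pics/w4.png",im[140:300,150:400].repeat(3,0).repeat(3,1))
E
```

```text
8.2167 [0.50632211 0.12235561 0.09146448] [-1.79490554e-03 -2.19088497e-04 -9.99998365e-01] [-0.   1.1  1.2  0.   0.2 -0.1]
8.2667 [0.50580108 0.12228272 0.09074384] [-3.36292266e-03 -3.24468744e-04 -9.99994293e-01] [-0.1  0.5  0.4 -0.1  0.2  0. ]
8.3167 [0.50563933 0.12226645 0.09050944] [-3.93375076e-03 -3.59746429e-04 -9.99992198e-01] [-0.1  0.  -0.1  0.1  0.2  0.1]
8.3667 [0.50570436 0.12228181 0.09058949] [-3.91353977e-03 -3.64275793e-04 -9.99992276e-01] [ 0.  -0.  -0.3  0.1  0.2 -0. ]
8.4167 [0.50589302 0.12227927 0.09087053] [-3.51483708e-03 -3.57291081e-04 -9.99993759e-01] [-0.  -0.2 -0.4 -0.   0.  -0.1]
8.4667 [0.50614987 0.12232389 0.09123057] [-2.86852015e-03 -2.89737349e-04 -9.99995844e-01] [ 0.  -0.4 -0.4  0.1  0.1 -0.1]
```

View pics/w4.png

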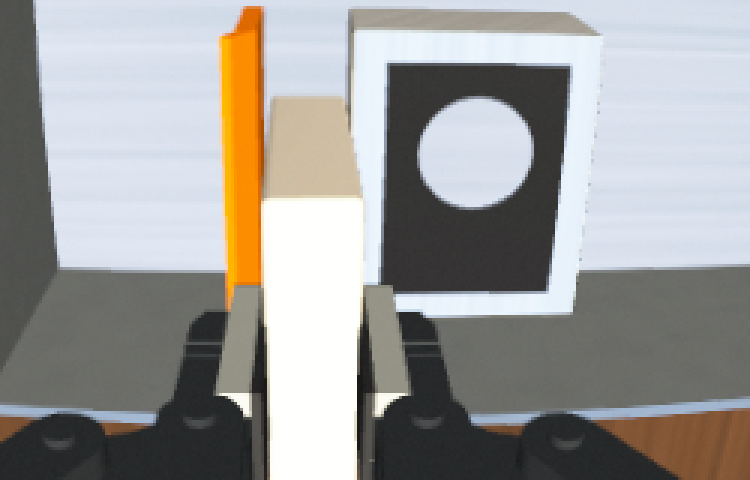

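```bash
python3 - <<'E'
from c import *
s=robot.get_obs(); print(s["t"],s["tool_pos"],s["dq"].round(1))
pose=(np.array([.50615,.1223,.0912]),None)
R=np.array(s["tcp_rot"]); pose=(pose[0],R); print(R)
for n,p,z in(("brkfoot",(264,10),.004),("brk",(263,200),.034),("drvfoot",(350,10),.004),("drv",(353,30),.034),("drv",(358,180),.034),("blkL",(272,97),.0472),("blkR",(349,97),.0472),("blkL",(272,97),.043),("blkR",(349,97),.043)):
    P=wray(150+p[0]/3,140+p[1]/3,z,pose); print(n,P[:2],toc(P))
E
```

```text
8.5167 [0.5064 0.1223 0.0916] [ 0.1 -0.3 -0.4  0.   0.   0. ]
[[ 0.0415  0.9991 -0.0023]
 [ 0.9991 -0.0415 -0.0002]
 [-0.0003 -0.0023 -1.    ]]
brkfoot [0.4955 0.1669] [-53.8439 -17.4058]
brk [0.4945 0.1258] [-53.1165 -58.4594]
drvfoot [0.5179 0.1659] [-31.3961 -17.3901]
drv [0.5174 0.1668] [-31.918  -16.5561]
drv [0.5176 0.1301] [-30.1717 -53.2107]
blkL [0.4989 0.1554] [-49.9427 -28.7375]
blkR [0.5156 0.1547] [-33.1927 -28.7143]
blkL [0.4986 0.1542] [-50.1433 -29.938 ]
blkR [0.5158 0.1535] [-33.0161 -29.9143]
```

Request:
{"fn": "play_rows", "kwargs": {
  "steps": [
    [0,0,0,0,-0.15,0,0.5],
    [0,0,0,0,0,0,0.5],
    [0,0,0,0,0,0,0.5],
    [0,0,0,0,0,0.4,0.5],
    [0,0,0,0,0,0.4,0.5]
  ]
}}

```text
t: 8.93
tool_pos: [0.506, 0.1225, 0.085]
tcp_rot: [[0.041, 0.999, 0.001], [0.999, -0.041, 0.0], [0.0, 0.001, -1.0]]
force: [0.7, -0.2, -0.6]
width: 0.0147
gripper_force: 54.7
```

Request:
{"fn": "play_rows", "kwargs": {
  "steps": [
    [0,0,0,0,0,0.4,0.5],
    [0,0,0,0,0,0.4,0.5],
    [0,0,0,0,0,0,0.5],
    [0,0,0,0,0,0,0.5]
  ]
}}

```text
t: 9.27
tool_pos: [0.5052, 0.1225, 0.0763]
tcp_rot: [[0.041, 0.999, -0.001], [0.999, -0.041, -0.0], [-0.0, -0.001, -1.0]]
force: [-0.5, -0.2, -1.3]
width: 0.0148
gripper_force: 54.7
```

Request:
{"fn": "play_rows", "kwargs": {
  "steps": [
    [0,0,0,0,0,0.4,0.5],
    [0,0,0,0,0,0.4,0.5],
    [0,0,0,0,0,0,0.5],
    [0,0,0,0,0,0,0.5]
  ]
}}

```text
t: 9.6
tool_pos: [0.5053, 0.1225, 0.0685]
tcp_rot: [[0.041, 0.999, -0.001], [0.999, -0.041, -0.0], [-0.0, -0.001, -1.0]]
force: [-0.8, 0.4, -1.6]
width: 0.015
gripper_force: 54.7
```

Request:
{"fn": "play_rows", "kwargs": {
  "steps": [
    [0,0,0,0,0,0.4,0.5],
    [0,0,0,0,0,0.4,0.5],
    [0,0,0,0,0,0,0.5],
    [0,0,0,0,0,0,0.5]
  ]
}}

```text
t: 9.93
tool_pos: [0.5053, 0.1225, 0.0605]
tcp_rot: [[0.041, 0.999, -0.001], [0.999, -0.041, -0.0], [-0.0, -0.001, -1.0]]
force: [-0.3, -0.1, -1.8]
width: 0.0148
gripper_force: 54.7
```

Inside the gap; go to the floor and then probe sideways.

Request:
{"fn": "play_rows", "kwargs": {
  "steps": [
    [0,0,0,0,0,0.4,0.5],
    [0,0,0,0,0,0.4,0.5],
    [0,0,0,0,0,0.2,0.5],
    [0,0,0,0,0,0.1,0.5],
    [0,0,0,0,0,0,0.5]
  ]
}}

```text
t: 10.35
tool_pos: [0.5053, 0.1224, 0.0494]
tcp_rot: [[0.041, 0.999, -0.001], [0.999, -0.041, -0.0], [-0.0, -0.001, -1.0]]
force: [0.3, -0.8, -1.0]
width: 0.0145
gripper_force: 54.7
```

Request:
{"fn": "play_rows", "kwargs": {
  "steps": [
    [0,0,0,0,0,0,0.5],
    [0,0,0,0,0,0,0.5]
  ]
}}

```text
t: 10.52
tool_pos: [0.5058, 0.1225, 0.0501]
tcp_rot: [[0.041, 0.999, 0.0], [0.999, -0.041, 0.0], [0.0, 0.0, -1.0]]
force: [0.0, 0.5, -0.2]
width: 0.0141
gripper_force: 54.7
```

Request:
{"fn": "play_rows", "kwargs": {
  "steps": [
    [0,0,0,0,0,0.15,0.5],
    [0,0,0,0,0,0,0.5],
    [0,0,0,0,0,0,0.5]
  ]
}}

```text
t: 10.77
tool_pos: [0.5056, 0.1225, 0.0484]
tcp_rot: [[0.041, 0.999, -0.0], [0.999, -0.041, 0.0], [0.0, -0.0, -1.0]]
force: [0.7, -0.6, -0.1]
width: 0.015
gripper_force: 54.7
```

Request:
{"fn": "play_rows", "kwargs": {
  "steps": [
    [0,0,0,0,0,0.15,0.5],
    [0,0,0,0,0,0,0.5],
    [0,0,0,0,0,0,0.5]
  ]
}}

```text
t: 11.02
tool_pos: [0.5055, 0.1224, 0.0468]
tcp_rot: [[0.041, 0.999, -0.0], [0.999, -0.041, -0.0], [-0.0, -0.0, -1.0]]
force: [0.8, -0.5, -1.1]
width: 0.0151
gripper_force: 54.7
```

Request:
{"fn": "play_rows", "kwargs": {
  "steps": [
    [0,0,0,0,0,0,0.5]
  ]
}}

```text
t: 11.1
tool_pos: [0.5056, 0.1225, 0.0469]
tcp_rot: [[0.041, 0.999, -0.0], [0.999, -0.041, 0.0], [0.0, -0.0, -1.0]]
force: [0.5, -0.2, -0.5]
width: 0.0147
gripper_force: 54.7
```

Request:
{"fn": "play_rows", "kwargs": {
  "steps": [
    [0,0,0,0,0,0,2.6],
    [0,0,0,0,0,0,2.6],
    [0,0,0,0,0,0,2.6],
    [0,0,0,0,0,0,2.6],
    [0,0,0,0,0,0,0.5]
  ]
}}

```text
t: 11.52
tool_pos: [0.5057, 0.1225, 0.0471]
tcp_rot: [[0.041, 0.999, 0.0], [0.999, -0.041, 0.0], [0.0, 0.0, -1.0]]
force: [-2.0, -0.2, 6.6]
width: 0.0153
gripper_force: 22.7
```

Request:
{"fn": "play_rows", "kwargs": {
  "steps": [
    [0,0,0,0,0,0,0.5],
    [0,0,0,0,0,0,0.5],
    [0,0,0,0,0,0,0.5],
    [0,0,0,0,0,0,0.5],
    [0,0,0,0,0,0,0.5]
  ]
}}

```text
t: 11.93
tool_pos: [0.5059, 0.1225, 0.0472]
tcp_rot: [[0.041, 0.999, 0.0], [0.999, -0.041, 0.0], [0.0, 0.0, -1.0]]
force: [-0.4, -0.2, 2.5]
width: 0.0145
gripper_force: 50.3
```

```bash
python3 - <<'E'
from h import *
s=robot.get_obs(); print(s["t"],s["tool_pos"],s["force"],s["width"]); im=robot.camera("wrist")
cv2.imwrite("pics/w5.png",im[100:300,130:400].repeat(3,0).repeat(3,1)[:600])
E
```

```text
11.9333 [0.50586814 0.12250286 0.04719834] [-0.36143763 -0.22939812  2.47370418] 0.014453130626489976
```

View pics/w5.png

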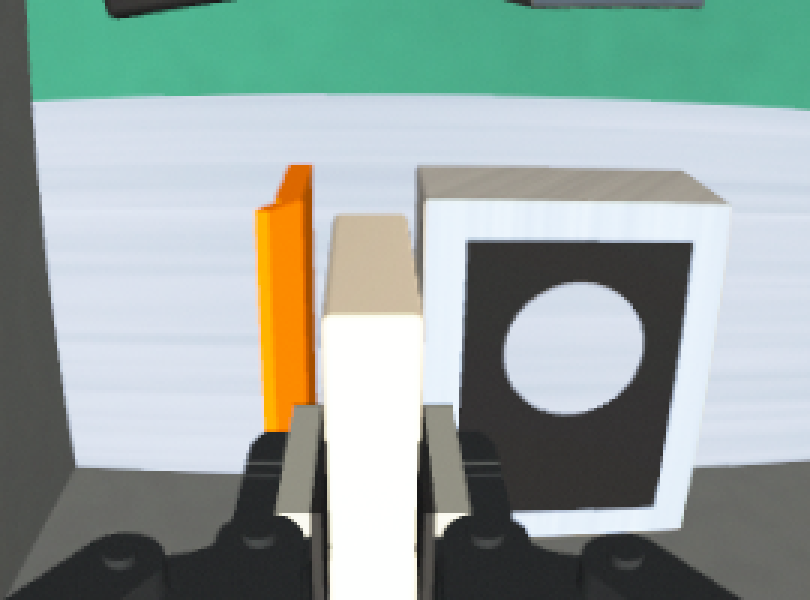

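Request:
{"fn": "play_rows", "kwargs": {
  "steps": [
    [0,0,0,0,0.3,-0.1,0.5],
    [0,0,0,0,0.3,0,0.5],
    [0,0,0,0,0.2,0,0.5],
    [0,0,0,0,0,0,0.5],
    [0,0,0,0,0,0,0.5]
  ]
}}

```text
t: 12.4
tool_pos: [0.5078, 0.1224, 0.0473]
tcp_rot: [[0.041, 0.999, -0.017], [0.999, -0.041, -0.0], [-0.001, -0.017, -1.0]]
force: [-19.1, 0.5, 17.7]
width: 0.0148
gripper_force: 52.6
```

Request:
{"fn": "play_rows", "kwargs": {
  "steps": [
    [0,0,0,0,-0.4,0,0.5],
    [0,0,0,0,-0.4,0,0.5],
    [0,0,0,0,-0.4,0,0.5],
    [0,0,0,0,-0.5,0,0.5],
    [0,0,0,0,0,0,0.5]
  ]
}}

```text
t: 12.82
tool_pos: [0.5003, 0.1227, 0.0489]
tcp_rot: [[0.042, 0.999, 0.012], [0.999, -0.042, 0.0], [0.001, 0.012, -1.0]]
force: [10.5, -1.0, -8.0]
width: 0.0146
gripper_force: 49.6
```

Request:
{"fn": "play_rows", "kwargs": {
  "steps": [
    [0,0,0,0,0,0,0.5],
    [0,0,0,0,0,0,0.5]
  ]
}}

```text
t: 12.98
tool_pos: [0.5004, 0.1227, 0.0489]
tcp_rot: [[0.042, 0.999, 0.01], [0.999, -0.042, 0.0], [0.001, 0.01, -1.0]]
force: [10.0, -0.2, -7.6]
width: 0.0145
gripper_force: 49.7
```

Request:
{"fn": "play_rows", "kwargs": {
  "steps": [
    [0,0,0,0,0.7,0,0.5],
    [0,0,0,0,0,0,0.5],
    [0,0,0,0,0,-2,0.5],
    [0,0,0,0,0,-3,0.5],
    [0,0,0,0,0,-4,0.5]
  ]
}}

```text
t: 13.4
tool_pos: [0.5007, 0.1223, 0.1352]
tcp_rot: [[0.041, 0.999, -0.008], [0.999, -0.041, -0.001], [-0.001, -0.008, -1.0]]
force: [0.5, -0.0, -0.4]
width: 0.0147
gripper_force: 50.6
```

Request:
{"fn": "play_rows", "kwargs": {
  "steps": [
    [0,0,0,0,0,-3,0.5],
    [0,0,-2.4,0,0,0,0.5],
    [0,0,0,-4,0.15,0,0.5],
    [0,0,0,-4,0.15,0,0.5],
    [0,0,0,-4,0.15,0,0.5]
  ]
}}

```text
t: 13.82
tool_pos: [0.5077, 0.0019, 0.168]
tcp_rot: [[-0.003, 1.0, -0.0], [1.0, 0.003, 0.0], [0.0, -0.0, -1.0]]
force: [0.7, -0.2, -2.0]
width: 0.0149
gripper_force: 50.6
```

Request:
{"fn": "play_rows", "kwargs": {
  "steps": [
    [0,0,0,-4,0.15,0,0.5],
    [0,0,0,-4,0.15,0,0.5],
    [0,0,0,-3.2,0.15,0,0.5],
    [0,0,0,-2,0,0,0.5],
    [0,0,0,0,0,0,0.5]
  ]
}}

```text
t: 14.23
tool_pos: [0.5122, -0.1329, 0.1677]
tcp_rot: [[0.004, 1.0, -0.001], [1.0, -0.004, -0.001], [-0.001, -0.001, -1.0]]
force: [-1.4, -0.4, 0.7]
width: 0.0147
gripper_force: 50.6
```

Request:
{"fn": "play_rows", "kwargs": {
  "steps": [
    [0,0,0,0,0,3,0.5],
    [0,0,0,0,0,3,0.5],
    [0,0,0,0,0,2,0.5],
    [0,0,0,0,0,1,0.5],
    [0,0,0,0,0,0,0.5]
  ]
}}

```text
t: 14.65
tool_pos: [0.5104, -0.1279, 0.0747]
tcp_rot: [[-0.001, 1.0, -0.006], [1.0, 0.001, 0.003], [0.003, -0.006, -1.0]]
force: [-0.0, -0.1, -1.1]
width: 0.0144
gripper_force: 50.6
```

Request:
{"fn": "play_rows", "kwargs": {
  "steps": [
    [0,0,0,0,0,0,0.5],
    [0,0,0,0,0,0,0.5]
  ]
}}

```text
t: 14.82
tool_pos: [0.514, -0.1296, 0.0797]
tcp_rot: [[-0.001, 1.0, 0.003], [1.0, 0.001, -0.001], [-0.001, 0.003, -1.0]]
force: [0.6, -0.4, -0.2]
width: 0.0148
gripper_force: 50.6
```

Request:
{"fn": "play_rows", "kwargs": {
  "steps": [
    [0,0,0,0,0,1,0.5],
    [0,0,0,0,0,0.8,0.5],
    [0,0,0,0,0,0.4,0.5],
    [0,0,0,0,0,0.3,0.5],
    [0,0,0,0,0,0.1,0.5]
  ]
}}

```text
t: 15.23
tool_pos: [0.5123, -0.1292, 0.0513]
tcp_rot: [[-0.0, 1.0, -0.001], [1.0, 0.0, 0.001], [0.001, -0.001, -1.0]]
force: [-1.9, 1.2, 2.1]
width: 0.0148
gripper_force: 51.0
```

Request:
{"fn": "play_rows", "kwargs": {
  "steps": [
    [0,0,0,0,0,0,0.5],
    [0,0,0,0,0,0,0.5],
    [0,0,0,0,0,0,0.5]
  ]
}}

```text
t: 15.48
tool_pos: [0.513, -0.1295, 0.0522]
tcp_rot: [[-0.0, 1.0, 0.001], [1.0, 0.0, -0.0], [-0.0, 0.001, -1.0]]
force: [-0.5, 0.8, -0.7]
width: 0.0145
gripper_force: 50.6
```

Request:
{"fn": "play_rows", "kwargs": {
  "steps": [
    [0,0,0,0,0,0,3],
    [0,0,0,0,0,0,4],
    [0,0,0,0,0,0,4.5],
    [0,0,0,0,0,-2,5],
    [0,0,0,0,0,-3,5]
  ]
}}

```text
t: 15.9
tool_pos: [0.51, -0.1284, 0.0989]
tcp_rot: [[-0.0, 1.0, -0.007], [1.0, 0.0, 0.003], [0.003, -0.007, -1.0]]
force: [-0.6, -0.4, 0.2]
width: 0.0498
gripper_force: 0.0
```

Request:
{"fn": "play_rows", "kwargs": {
  "steps": [
    [0,0,-4.5,0,0,-3,5],
    [0,0,0,2.2,2.9,0,5],
    [0,0,0,2.2,2.9,0,5],
    [0,0,0,1.5,2,0,5],
    [0,0,0,0.74,0.95,0,5]
  ]
}}

```text
t: 16.32
tool_pos: [0.5967, -0.0546, 0.1327]
tcp_rot: [[-0.081, 0.997, 0.002], [0.997, 0.081, 0.0], [0.0, 0.002, -1.0]]
force: [-1.2, -0.3, -0.4]
width: 0.05
gripper_force: 0.0
```

Request:
{"fn": "play_rows", "kwargs": {
  "steps": [
    [0,0,0,0,0,0,5],
    [0,0,0,0,0,3,5],
    [0,0,0,0,0,3,5],
    [0,0,0,0,0,1,5],
    [0,0,0,0,0,0.5,5]
  ]
}}

```text
t: 16.73
tool_pos: [0.5918, -0.0566, 0.0537]
tcp_rot: [[-0.078, 0.997, -0.006], [0.997, 0.078, 0.001], [0.002, -0.006, -1.0]]
force: [-0.2, 0.3, 0.9]
width: 0.0503
gripper_force: 0.0
```

Request:
{"fn": "play_rows", "kwargs": {
  "steps": [
    [0,0,0,0,0,0,5],
    [0,0,0,0,0,0,5],
    [0,0,0,0,0,0,5]
  ]
}}

```text
t: 16.98
tool_pos: [0.596, -0.0569, 0.059]
tcp_rot: [[-0.079, 0.997, 0.003], [0.997, 0.079, -0.001], [-0.001, 0.003, -1.0]]
force: [0.2, 0.5, 0.6]
width: 0.0499
gripper_force: 0.0
```

```bash
python3 - <<'E'
from h import *
s=robot.get_obs(); print(s["t"],s["tool_pos"],s["tcp_rot"],s["force"],s["width"]); im=robot.camera("wrist")
cv2.imwrite("pics/w6.png",cv2.resize(im,(640,480)))
E
```

```text
16.9833 [ 0.5960042  -0.05692451  0.05903915] [[-7.86000346e-02  9.96901153e-01  3.18218510e-03]
 [ 9.96905688e-01  7.86029244e-02 -7.93301798e-04]
 [-1.04097253e-03  3.10998488e-03 -9.99994622e-01]] [0.22773654 0.45321668 0.61319697] 0.04990575489579774
```

View pics/w6.png

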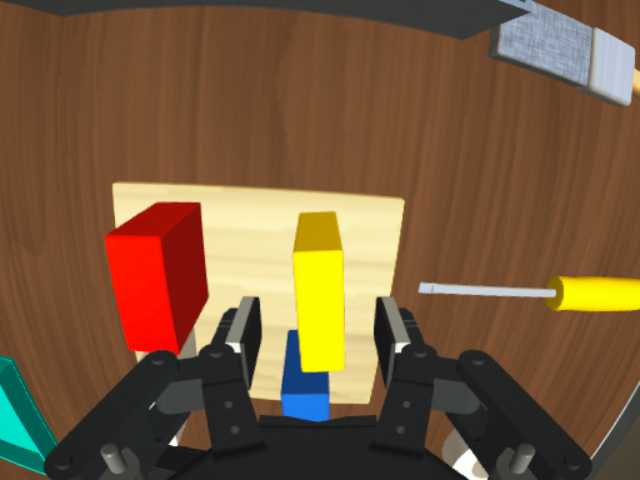

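Request:
{"fn": "play_rows", "kwargs": {
  "steps": [
    [0,0,0,0,0,0.6,5],
    [0,0,0,0,0,0,5],
    [0,0,0,0,0,0,0.5],
    [0,0,0,0,0,0,0.5],
    [0,0,0,0,0,0,0.5]
  ],
  "force": 50
}}

```text
t: 17.45
tool_pos: [0.595, -0.0563, 0.0512]
tcp_rot: [[-0.079, 0.997, 0.0], [0.997, 0.079, 0.0], [0.0, 0.0, -1.0]]
force: [0.0, 0.8, -0.9]
width: 0.0188
gripper_force: 50.6
```

Request:
{"fn": "play_rows", "kwargs": {
  "steps": [
    [0,0,0,0,0,0,0.5],
    [0,0,0,0,0,0,0.5],
    [0,0,0,0,0,0,0.5]
  ]
}}

```text
t: 17.7
tool_pos: [0.5949, -0.0563, 0.0511]
tcp_rot: [[-0.079, 0.997, 0.0], [0.997, 0.079, 0.0], [-0.0, 0.0, -1.0]]
force: [0.3, 0.1, 0.6]
width: 0.019
gripper_force: 50.8
```

Request:
{"fn": "play_rows", "kwargs": {
  "steps": [
    [0,0,0,0,0,-2,0.5],
    [0,0,0,0,0,-4,0.5],
    [0,0,0,0,0,-4,0.5],
    [0,0,6.9,0,0,-2,0.5],
    [0,0,0,3,-1.68,0,0.5]
  ]
}}

```text
t: 18.12
tool_pos: [0.5845, -0.0296, 0.1788]
tcp_rot: [[0.05, 0.999, 0.014], [0.999, -0.05, -0.005], [-0.004, 0.014, -1.0]]
force: [0.8, 0.8, -0.0]
width: 0.0183
gripper_force: 50.7
```

Request:
{"fn": "play_rows", "kwargs": {
  "steps": [
    [0,0,0,3,-1.68,0,0.5],
    [0,0,0,3,-1.68,0,0.5],
    [0,0,0,3,-1.68,0,0.5],
    [0,0,0,3,-1.68,0,0.5],
    [0,0,0,2,-1.1,0,0.5]
  ]
}}

```text
t: 18.53
tool_pos: [0.505, 0.1196, 0.1704]
tcp_rot: [[0.04, 0.999, -0.001], [0.999, -0.04, 0.001], [0.001, -0.001, -1.0]]
force: [0.2, -0.2, -1.4]
width: 0.019
gripper_force: 50.7
```

Request:
{"fn": "play_rows", "kwargs": {
  "steps": [
    [0,0,0,0.58,-0.33,0,0.5],
    [0,0,0,0,0,2,0.5],
    [0,0,0,0,0,2,0.5],
    [0,0,0,0,0,2,0.5],
    [0,0,0,0,0,1,0.5]
  ]
}}

```text
t: 18.95
tool_pos: [0.5023, 0.1227, 0.0981]
tcp_rot: [[0.042, 0.999, -0.004], [0.999, -0.042, -0.001], [-0.001, -0.004, -1.0]]
force: [-0.1, 0.9, -2.0]
width: 0.0187
gripper_force: 50.7
```

Request:
{"fn": "play_rows", "kwargs": {
  "steps": [
    [0,0,0,0,0,0,0.5],
    [0,0,0,0,0,0,0.5],
    [0,0,0,0,0,0,0.5],
    [0,0,0,0,0,0,0.5]
  ]
}}

```text
t: 19.28
tool_pos: [0.5051, 0.1233, 0.1026]
tcp_rot: [[0.042, 0.999, 0.003], [0.999, -0.042, 0.0], [0.0, 0.003, -1.0]]
force: [-0.5, 0.0, -1.2]
width: 0.019
gripper_force: 50.6
```

Request:
{"fn": "play_rows", "kwargs": {
  "steps": [
    [0,0,0,0,0,0.5,0.5],
    [0,0,0,0,0,0.5,0.5],
    [0,0,0,0,0,0.3,0.5],
    [0,0,0,0,0,0,0.5],
    [0,0,0,0,0,0,0.5]
  ]
}}

```text
t: 19.7
tool_pos: [0.5035, 0.1234, 0.0875]
tcp_rot: [[0.041, 0.999, -0.001], [0.999, -0.041, -0.0], [-0.0, -0.001, -1.0]]
force: [-0.4, 0.1, -0.4]
width: 0.0188
gripper_force: 50.6
```

Request:
{"fn": "play_rows", "kwargs": {
  "steps": [
    [0,0,0,0,0,0,0.5],
    [0,0,0,0,0,0,0.5],
    [0,0,0,0,0,0,0.5],
    [0,0,0,0,0,0,0.5],
    [0,0,0,0,0,0,0.5]
  ]
}}

```text
t: 20.12
tool_pos: [0.5039, 0.1234, 0.0881]
tcp_rot: [[0.041, 0.999, 0.0], [0.999, -0.041, 0.0], [0.0, 0.0, -1.0]]
force: [0.6, 0.2, -1.4]
width: 0.0186
gripper_force: 50.6
```

```bash
python3 - <<'E'
from h import *
s=robot.get_obs(); print(s["t"],s["tool_pos"],s["tcp_rot"],s["force"],s["width"]); im=robot.camera("wrist")
cv2.imwrite("pics/w7.png",im[140:300,150:400].repeat(3,0).repeat(3,1))
E
```

```text
20.1167 [0.50386664 0.12341597 0.08805296] [[ 4.14119910e-02  9.99142140e-01  1.75991203e-04]
 [ 9.99142154e-01 -4.14119987e-02  4.04342958e-05]
 [ 4.76877563e-05  1.74165765e-04 -9.99999984e-01]] [ 0.63105613  0.24076108 -1.41098068] 0.018582809119333476
```

View pics/w7.png

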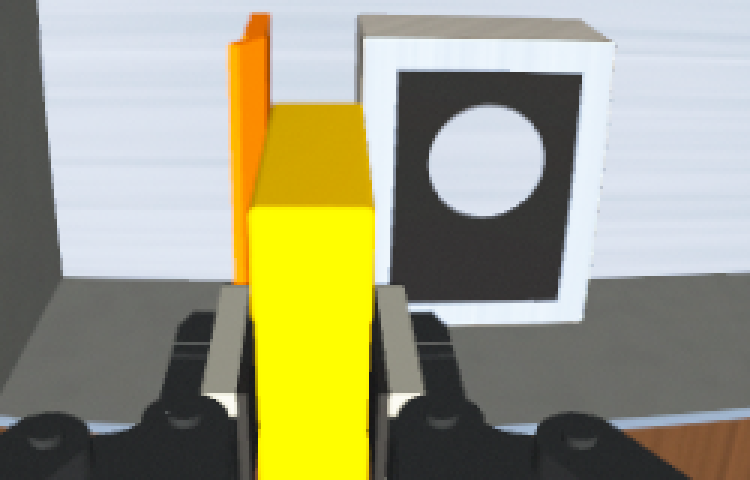

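Request:
{"fn": "play_rows", "kwargs": {
  "steps": [
    [0,0,0,0,0,0.3,0.5],
    [0,0,0,0,0,0.3,0.5],
    [0,0,0,0,0,0.3,0.5],
    [0,0,0,0,0,0,0.5],
    [0,0,0,0,0,0,0.5]
  ]
}}

```text
t: 20.58
tool_pos: [0.5034, 0.1234, 0.0784]
tcp_rot: [[0.041, 0.999, -0.001], [0.999, -0.041, -0.0], [-0.0, -0.001, -1.0]]
force: [0.3, -0.3, -1.1]
width: 0.0185
gripper_force: 50.6
```

Request:
{"fn": "play_rows", "kwargs": {
  "steps": [
    [0,0,0,0,0,0.2,0.5],
    [0,0,0,0,0,0.2,0.5],
    [0,0,0,0,0,0.2,0.5],
    [0,0,0,0,0,0,0.5],
    [0,0,0,0,0,0,0.5]
  ]
}}

```text
t: 21.0
tool_pos: [0.5046, 0.1236, 0.0764]
tcp_rot: [[0.041, 0.999, 0.0], [0.999, -0.041, 0.0], [0.0, 0.0, -1.0]]
force: [-7.8, -1.1, 17.1]
width: 0.019
gripper_force: 52.7
```

Request:
{"fn": "play_rows", "kwargs": {
  "steps": [
    [0,0,0,0,0,-0.6,0.5],
    [0,0,0,0,-0.12,0,0.5],
    [0,0,0,0,0,0,0.5],
    [0,0,0,0,0,0,0.5],
    [0,0,0,0,0,0,0.5]
  ]
}}

```text
t: 21.42
tool_pos: [0.5021, 0.1234, 0.0782]
tcp_rot: [[0.041, 0.999, -0.001], [0.999, -0.041, -0.0], [-0.0, -0.001, -1.0]]
force: [-0.0, -0.1, -0.2]
width: 0.0187
gripper_force: 50.6
```

Request:
{"fn": "play_rows", "kwargs": {
  "steps": [
    [0,0,0,0,0,0.2,0.5],
    [0,0,0,0,0,0.2,0.5],
    [0,0,0,0,0,0.2,0.5],
    [0,0,0,0,0,0,0.5],
    [0,0,0,0,0,0,0.5]
  ]
}}

```text
t: 21.83
tool_pos: [0.5024, 0.1234, 0.0726]
tcp_rot: [[0.041, 0.999, -0.001], [0.999, -0.041, -0.0], [-0.0, -0.001, -1.0]]
force: [-0.9, -0.4, -1.1]
width: 0.0193
gripper_force: 50.6
```

Request:
{"fn": "play_rows", "kwargs": {
  "steps": [
    [0,0,0,0,0,0.3,0.5],
    [0,0,0,0,0,0.3,0.5],
    [0,0,0,0,0,0.3,0.5],
    [0,0,0,0,0,0,0.5],
    [0,0,0,0,0,0,0.5]
  ]
}}

```text
t: 22.25
tool_pos: [0.5024, 0.1234, 0.0636]
tcp_rot: [[0.041, 0.999, -0.001], [0.999, -0.041, -0.0], [-0.0, -0.001, -1.0]]
force: [0.0, -1.0, -1.1]
width: 0.019
gripper_force: 50.7
```

Request:
{"fn": "play_rows", "kwargs": {
  "steps": [
    [0,0,0,0,0,0.3,0.5],
    [0,0,0,0,0,0.3,0.5],
    [0,0,0,0,0,0.3,0.5],
    [0,0,0,0,0,0,0.5],
    [0,0,0,0,0,0,0.5]
  ]
}}

```text
t: 22.67
tool_pos: [0.5024, 0.1234, 0.0547]
tcp_rot: [[0.041, 0.999, -0.001], [0.999, -0.041, -0.0], [-0.0, -0.001, -1.0]]
force: [-0.0, 0.3, -1.2]
width: 0.0187
gripper_force: 50.7
```

Request:
{"fn": "play_rows", "kwargs": {
  "steps": [
    [0,0,0,0,0,0.3,0.5],
    [0,0,0,0,0,0.3,0.5],
    [0,0,0,0,0,0.15,0.5],
    [0,0,0,0,0,0,0.5],
    [0,0,0,0,0,0,0.5]
  ]
}}

```text
t: 23.08
tool_pos: [0.5025, 0.1234, 0.0473]
tcp_rot: [[0.041, 0.999, -0.0], [0.999, -0.041, -0.0], [-0.0, -0.0, -1.0]]
force: [0.8, -0.5, -2.0]
width: 0.0189
gripper_force: 50.6
```

Request:
{"fn": "play_rows", "kwargs": {
  "steps": [
    [0,0,0,0,0.25,0,0.5],
    [0,0,0,0,0.25,0,0.5],
    [0,0,0,0,0,0,0.5],
    [0,0,0,0,0,0,0.5],
    [0,0,0,0,0,0,0.5]
  ]
}}

```text
t: 23.5
tool_pos: [0.5046, 0.1235, 0.047]
tcp_rot: [[0.042, 0.999, -0.009], [0.999, -0.042, 0.0], [-0.0, -0.009, -1.0]]
force: [-9.9, -0.6, 7.1]
width: 0.0188
gripper_force: 51.5
```

Request:
{"fn": "play_rows", "kwargs": {
  "steps": [
    [0,0,0,0,-0.5,0,0.5],
    [0,0,0,0,-0.5,0,0.5],
    [0,0,0,0,0,0,0.5],
    [0,0,0,0,0,0,0.5],
    [0,0,0,0,0,0,0.5]
  ]
}}

```text
t: 23.92
tool_pos: [0.5019, 0.1235, 0.049]
tcp_rot: [[0.042, 0.999, 0.012], [0.999, -0.042, 0.0], [0.001, 0.012, -1.0]]
force: [10.0, -0.4, -6.9]
width: 0.0186
gripper_force: 50.7
```

Request:
{"fn": "play_rows", "kwargs": {
  "steps": [
    [0,0,0,0,0.5,0,0.5],
    [0,0,0,0,0,0,0.5],
    [0,0,0,0,0,0,2.5],
    [0,0,0,0,0,0,3.2],
    [0,0,0,0,0,0,3.5]
  ]
}}

```text
t: 24.33
tool_pos: [0.5024, 0.1235, 0.0474]
tcp_rot: [[0.041, 0.999, -0.0], [0.999, -0.041, -0.0], [-0.0, -0.0, -1.0]]
force: [0.4, -0.4, -0.6]
width: 0.0349
gripper_force: 0.0
```

Request:
{"fn": "play_rows", "kwargs": {
  "steps": [
    [0,0,0,0,0,0,4],
    [0,0,0,0,0,-1,4],
    [0,0,0,0,0,-2,4],
    [0,0,0,0,0,-3,4],
    [0,0,0,0,0,-4,5]
  ]
}}

```text
t: 24.75
tool_pos: [0.5003, 0.1232, 0.1462]
tcp_rot: [[0.041, 0.999, -0.006], [0.999, -0.041, -0.001], [-0.001, -0.006, -1.0]]
force: [1.4, 0.7, -1.0]
width: 0.0498
gripper_force: 0.0
```

Request:
{"fn": "play_rows", "kwargs": {
  "steps": [
    [0,0,0,0,0,-2,7],
    [0,0,0,0,0,0,7],
    [0,0,0,0,0,0,7],
    [0,0,0,0,0,0,7],
    [0,0,0,0,0,0,7]
  ]
}}

```text
t: 25.17
tool_pos: [0.5014, 0.1233, 0.1657]
tcp_rot: [[0.041, 0.999, -0.003], [0.999, -0.041, -0.0], [-0.0, -0.003, -1.0]]
force: [0.0, 0.1, -0.3]
width: 0.07
gripper_force: 0.0
```

Request:
{"fn": "play_rows", "kwargs": {
  "steps": [
    [0,0,0,0,0,0,7],
    [0,0,0,0,0,0,7],
    [0,0,0,0,0,0,7],
    [0,0,0,0,0,0,7],
    [0,0,0,0,0,0,7]
  ]
}}

```text
t: 25.58
tool_pos: [0.5025, 0.1234, 0.1671]
tcp_rot: [[0.041, 0.999, -0.001], [0.999, -0.041, -0.0], [-0.0, -0.001, -1.0]]
force: [0.3, -0.7, -0.1]
width: 0.0703
gripper_force: 0.0
```

```bash
python3 - <<'E'
from h import *
s=robot.get_obs(); print(s["t"],s["tool_pos"],s["tcp_rot"],s["dq"].round(1)); im=robot.camera("wrist")
cv2.imwrite("pics/w8.png",cv2.resize(im,(800,600)))
for k in ["fan","transformer","heatsink"]:
    print(k,[( [int(x/.64) for x in d["bbox"]],round(d["score"],2)) for d in robot.spot_in(k,"wrist")[:4]])
E
```

```text
25.5833 [0.50248317 0.12343619 0.16713628] [[ 4.13983887e-02  9.99142566e-01 -5.52546978e-04]
 [ 9.99142716e-01 -4.13984274e-02 -5.87785975e-05]
 [-8.16027747e-05 -5.49639949e-04 -9.99999846e-01]] [ 0.  -0.2 -0.2 -0.   0.1  0. ]
fan [([132, 37, 215, 110], 0.81), ([317, 77, 395, 153], 0.62)]
transformer [([442, 93, 501, 155], 0.82)]
heatsink []
```

View pics/w8.png

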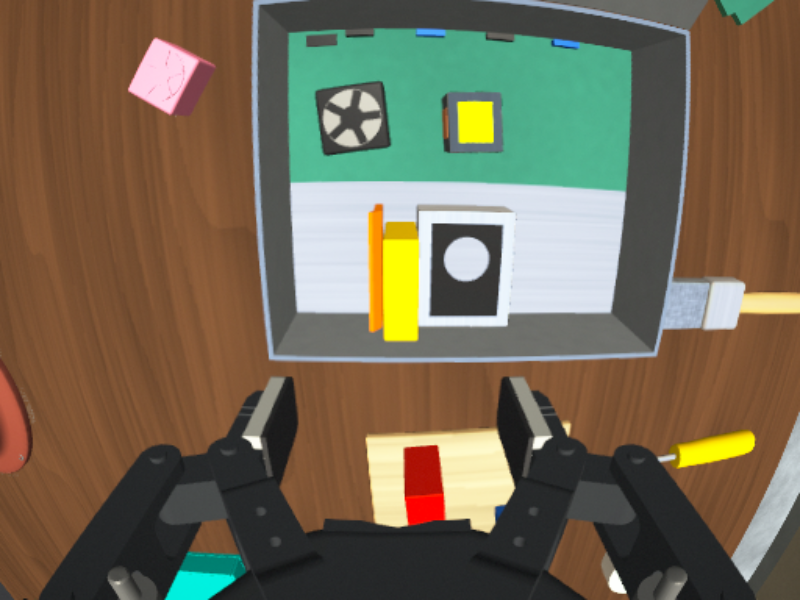

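```bash
python3 - <<'E'
from c import *
def r(n,z,*c):
    P=[wray(u*.64,v*.64,z) for u,v in c]; print(n,np.mean(P,0)[:2],*[toc(p).round(1) for p in P])
r("rim",.074,(257,3),(689,32),(657,355),(272,360)); r("floor",.004,(298,312),(612,313))
r("drive",.034,(418,212),(515,213),(508,326),(418,322)); 
r("blk",.064,(387,237),(418,237),(418,340),(384,340))
r("fan",.036,(317,90),(381,82),(389,149),(325,154)); r("tr",.038,(449,93),(502,94),(502,153),(451,151))
E
```

```text
rim [0.5524 0.1847] [-116.4  101.9] [121.5 102.3] [121.5 -96.6] [-117.5  -96.5]
floor [0.5482 0.0878] [-115.4  -93.4] [119.8 -94.9]
drive [0.5461 0.1285] [-32.  -17.5] [ 27.6 -17. ] [ 28.6 -91.6] [-31.  -88.5]
blk [0.5058 0.1268] [-50.  -26.6] [-33.2 -26.5] [-32.3 -87.4] [-52.1 -87.4]
fan [0.4815 0.2235] [-91.   56.3] [-53.8  60. ] [-49.2  20.3] [-86.7  17.9]
tr [0.5528 0.2188] [-14.8  53.7] [16.3 54.7] [17.  19.5] [-13.3  19.6]
```

Request:
{"fn": "play_rows", "kwargs": {
  "steps": [
    [0,0,-6.8,0,0,0,7],
    [0,0,-6.8,0,0,0,7],
    [0,0,-6.8,0,0,0,7],
    [0,0,-6.8,0,0,0,7],
    [0,0,-6.8,0,0,0,7]
  ]
}}

```text
t: 26.2
tool_pos: [0.5026, 0.1235, 0.1675]
tcp_rot: [[-0.529, 0.848, 0.0], [0.848, 0.529, 0.0], [-0.0, 0.0, -1.0]]
force: [0.5, 0.3, 0.1]
width: 0.07
gripper_force: 0.0
```

Request:
{"fn": "play_rows", "kwargs": {
  "steps": [
    [0,0,-6.8,0,0,0,7],
    [0,0,-6.8,0,0,0,7],
    [0,0,-6.8,0,0,0,7],
    [0,0,-6.8,0,0,0,7],
    [0,0,-6.8,0,0,0,7]
  ]
}}

```text
t: 26.62
tool_pos: [0.5026, 0.1235, 0.1675]
tcp_rot: [[-0.913, 0.407, 0.0], [0.407, 0.913, 0.0], [-0.0, 0.0, -1.0]]
force: [0.6, 0.1, 0.4]
width: 0.0696
gripper_force: 0.0
```

Request:
{"fn": "play_rows", "kwargs": {
  "steps": [
    [0,0,-6.8,0,0,0,7],
    [0,0,-6.8,0,0,0,7],
    [0,0,-6.8,0,0,0,7],
    [0,0,-6.8,0,0,0,7],
    [0,0,0,0.5,3,0,7]
  ]
}}

```text
t: 27.03
tool_pos: [0.4972, 0.1506, 0.1677]
tcp_rot: [[-0.999, -0.049, 0.001], [-0.049, 0.999, -0.002], [-0.001, -0.002, -1.0]]
force: [0.5, 0.2, -0.1]
width: 0.0701
gripper_force: 0.0
```

Request:
{"fn": "play_rows", "kwargs": {
  "steps": [
    [0,0,0,0.5,3,0,7],
    [0,0,0,0.5,2.5,0,7],
    [0,0,0,0.2,1.46,0,7],
    [0,0,0,0,0,0,7],
    [0,0,0,0,0,3,7]
  ]
}}

```text
t: 27.45
tool_pos: [0.485, 0.224, 0.1439]
tcp_rot: [[-0.999, -0.051, 0.012], [-0.051, 0.999, 0.003], [-0.013, 0.003, -1.0]]
force: [1.1, 0.3, 0.7]
width: 0.0698
gripper_force: 0.0
```

Request:
{"fn": "play_rows", "kwargs": {
  "steps": [
    [0,0,0,0,0,3,7],
    [0,0,0,0,0,2,7],
    [0,0,0,0,0,1,7],
    [0,0,0,0,0,0,7],
    [0,0,0,0,0,0,7]
  ]
}}

```text
t: 27.87
tool_pos: [0.481, 0.2217, 0.0777]
tcp_rot: [[-0.999, -0.049, -0.0], [-0.049, 0.999, -0.0], [0.0, -0.0, -1.0]]
force: [-0.0, -0.1, 0.7]
width: 0.0702
gripper_force: 0.0
```

Request:
{"fn": "play_rows", "kwargs": {
  "steps": [
    [0,0,0,0,0,0,7],
    [0,0,0,0,0,0,7],
    [0,0,0,0,0,0,7],
    [0,0,0,0,0,0,7]
  ]
}}

```text
t: 28.2
tool_pos: [0.4815, 0.2223, 0.0787]
tcp_rot: [[-0.999, -0.049, 0.002], [-0.049, 0.999, 0.001], [-0.002, 0.0, -1.0]]
force: [0.0, -0.3, 0.8]
width: 0.0697
gripper_force: 0.0
```

```bash
python3 - <<'E'
from h import *
s=robot.get_obs(); print(s["t"],s["joints"],s["tool_pos"],s["tcp_rot"],s["dq"].round(1)); im=robot.camera("wrist")
cv2.imwrite("pics/w9.png",cv2.resize(im,(640,480)))
for k in ["fan","transformer"]:
    print(k,[( [int(x/.8) for x in d["bbox"]],round(d["score"],2)) for d in robot.spot_in(k,"wrist")[:4]])
E
```

```text
28.2 [ 1.67397239e+01 -1.56219895e+00  1.12363758e+02 -4.04693792e-03
  6.90744575e+01 -7.60886769e+01] [0.48151847 0.22229069 0.07868502] [[-9.98778346e-01 -4.93704601e-02  2.09121290e-03]
 [-4.93693905e-02  9.98780431e-01  5.60081281e-04]
 [-2.11631399e-03  4.56155150e-04 -9.99997657e-01]] [ 0.1  0.2  0.4  0.  -0.   0.1]
fan [([283, 214, 357, 299], 0.92), ([360, 0, 463, 100], 0.81), ([119, 294, 230, 365], 0.72), ([277, 322, 334, 393], 0.26)]
transformer [([276, 323, 335, 393], 0.62)]
```

View pics/w9.png

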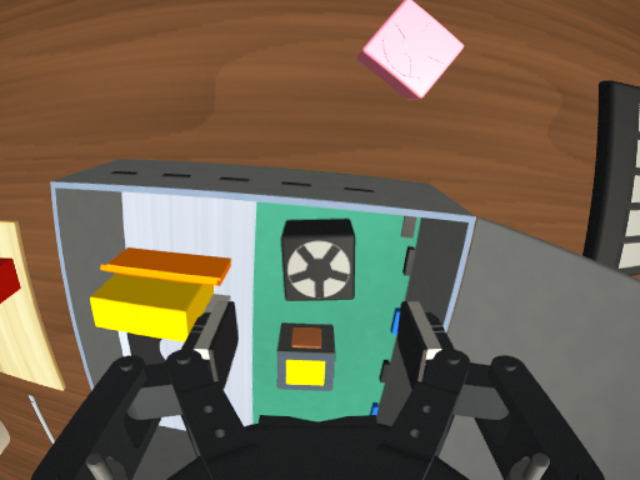

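```bash
python3 - <<'E'
from h import *
np.set_printoptions(precision=4,suppress=True)
for n,z,c in(("fan",.036,[(282,239),(353,235),(356,298),(286,301)]),("tr",.038,[(278,350),(334,349),(333,390),(279,390)]),("rimcorners",.074,[(51,183),(474,217)])):
    P=[wray(u*.8,v*.8,z)[:2] for u,v in c]; print(n,np.mean(P,0),*P)
E
```

```text
fan [0.4796 0.2247] [0.463  0.2041] [0.4589 0.2414] [0.4963 0.2463] [0.5002 0.2069]
tr [0.5494 0.2199] [0.5338 0.2025] [0.5311 0.2362] [0.5652 0.2381] [0.5673 0.2029]
rimcorners [0.4308 0.1911] [0.4266 0.0924] [0.435  0.2897]
```

Request:
{"fn": "play_rows", "kwargs": {
  "steps": [
    [0,0,-3,0,0,0,6],
    [0,0,0,0.2,0.15,0,6],
    [0,0,0,0,0,2,6],
    [0,0,0,0,0,2,6],
    [0,0,0,0,0,1,6]
  ],
  "force": 40
}}

```text
t: 28.77
tool_pos: [0.4771, 0.2231, 0.0254]
tcp_rot: [[-0.995, -0.101, -0.003], [-0.101, 0.995, -0.001], [0.003, -0.001, -1.0]]
force: [-0.9, 0.1, -0.1]
width: 0.0602
gripper_force: 0.0
```

Request:
{"fn": "play_rows", "kwargs": {
  "steps": [
    [0,0,0,0,0,0.7,6],
    [0,0,0,0,0,0.5,6],
    [0,0,0,0,0,0.3,6],
    [0,0,0,0,0,0,6],
    [0,0,0,0,0,0,6]
  ]
}}

```text
t: 29.18
tool_pos: [0.4774, 0.2205, 0.0111]
tcp_rot: [[-0.995, -0.101, -0.003], [-0.101, 0.995, -0.006], [0.004, -0.006, -1.0]]
force: [0.9, -10.6, -3.6]
width: 0.06
gripper_force: 0.0
```

Request:
{"fn": "play_rows", "kwargs": {
  "steps": [
    [0,0,0,0,0,0,1],
    [0,0,0,0,0,0,1],
    [0,0,0,0,0,0,1],
    [0,0,0,0,0,0,1],
    [0,0,0,0,0,0,1]
  ]
}}

```text
t: 29.6
tool_pos: [0.4788, 0.2237, 0.0128]
tcp_rot: [[-0.995, -0.102, 0.001], [-0.102, 0.995, 0.0], [-0.001, 0.0, -1.0]]
force: [-0.1, 0.0, 0.7]
width: 0.039
gripper_force: 40.9
```

Request:
{"fn": "play_rows", "kwargs": {
  "steps": [
    [0,0,0,0,0,0,1],
    [0,0,0,0,0,-2,1],
    [0,0,0,0,0,-3,1],
    [0,0,0,0,0,-4,1],
    [0,0,0,0,0,-4,1]
  ]
}}

```text
t: 30.02
tool_pos: [0.4773, 0.2231, 0.1426]
tcp_rot: [[-0.995, -0.102, -0.003], [-0.102, 0.995, -0.001], [0.003, -0.001, -1.0]]
force: [1.2, 0.1, 0.5]
width: 0.039
gripper_force: 40.8
```

Request:
{"fn": "play_rows", "kwargs": {
  "steps": [
    [0,0,0,0.2,-1.6,0,1],
    [0,0,0,0.3,-2.8,0,1],
    [0,0,0,0.5,-4,0,1],
    [0,0,0,0.5,-4,0,1],
    [0,0,0,0.5,-4,0,1]
  ]
}}

```text
t: 30.43
tool_pos: [0.4749, 0.057, 0.1425]
tcp_rot: [[-0.995, -0.103, 0.0], [-0.103, 0.995, -0.0], [-0.0, -0.0, -1.0]]
force: [-0.0, -0.5, -1.0]
width: 0.0394
gripper_force: 40.8
```

Request:
{"fn": "play_rows", "kwargs": {
  "steps": [
    [0,0,0,0.5,-4,0,1],
    [0,0,0,0.5,-4,0,1],
    [0,0,0,0.5,-4,0,1],
    [0,0,0,0.5,-4,0,1],
    [0,0,0,0.5,-4,0,1]
  ]
}}

```text
t: 30.85
tool_pos: [0.4703, -0.1451, 0.1425]
tcp_rot: [[-0.995, -0.101, 0.001], [-0.101, 0.995, -0.0], [-0.001, -0.0, -1.0]]
force: [1.0, -0.5, 0.3]
width: 0.039
gripper_force: 40.8
```

Request:
{"fn": "play_rows", "kwargs": {
  "steps": [
    [0,0,0,0.5,-4,0,1],
    [0,0,0,0.5,-4,0,1],
    [0,0,0,0.5,-4,0,1],
    [0,0,0,0.4,-3,0,1],
    [0,0,0,0.3,-2.5,0,1]
  ]
}}

```text
t: 31.27
tool_pos: [0.4661, -0.3222, 0.1424]
tcp_rot: [[-0.995, -0.1, -0.0], [-0.1, 0.995, -0.0], [0.0, -0.0, -1.0]]
force: [-0.5, -0.6, -0.7]
width: 0.0392
gripper_force: 40.8
```

Request:
{"fn": "play_rows", "kwargs": {
  "steps": [
    [0,0,0,0,0,0,1],
    [0,0,0,0,0,3,1],
    [0,0,0,0,0,3,1],
    [0,0,0,0,0,3,1],
    [0,0,0,0,0,2,1]
  ]
}}

```text
t: 31.68
tool_pos: [0.4653, -0.3177, 0.0293]
tcp_rot: [[-0.995, -0.102, -0.003], [-0.102, 0.995, 0.003], [0.003, 0.003, -1.0]]
force: [-0.2, 0.3, -1.1]
width: 0.0393
gripper_force: 40.8
```

Request:
{"fn": "play_rows", "kwargs": {
  "steps": [
    [0,0,0,0,0,0,1],
    [0,0,0,0,0,0,1],
    [0,0,0,0,0,0,1]
  ]
}}

```text
t: 31.93
tool_pos: [0.4676, -0.32, 0.034]
tcp_rot: [[-0.995, -0.102, 0.002], [-0.102, 0.995, -0.001], [-0.002, -0.002, -1.0]]
force: [0.3, -0.1, 0.2]
width: 0.0394
gripper_force: 40.8
```

Request:
{"fn": "play_rows", "kwargs": {
  "steps": [
    [0,0,0,0,0,0.8,1],
    [0,0,0,0,0,0.5,1],
    [0,0,0,0,0,0,1],
    [0,0,0,0,0,0,1],
    [0,0,0,0,0,0,5]
  ]
}}

```text
t: 32.35
tool_pos: [0.4668, -0.3198, 0.0198]
tcp_rot: [[-0.995, -0.102, 0.0], [-0.102, 0.995, -0.0], [-0.0, -0.0, -1.0]]
force: [-0.1, -0.3, -0.5]
width: 0.0493
gripper_force: 0.0
```

Request:
{"fn": "play_rows", "kwargs": {
  "steps": [
    [0,0,0,0,0,0,5.5],
    [0,0,0,0,0,0,5.5],
    [0,0,0,0,0,0,5.5],
    [0,0,0,0,0,-2,5.5],
    [0,0,0,0,0,-3,5.5]
  ]
}}

```text
t: 32.77
tool_pos: [0.4643, -0.3176, 0.0663]
tcp_rot: [[-0.995, -0.101, -0.006], [-0.101, 0.995, 0.005], [0.005, 0.006, -1.0]]
force: [-0.3, 0.1, 0.1]
width: 0.0552
gripper_force: 0.0
```

Request:
{"fn": "play_rows", "kwargs": {
  "steps": [
    [0,0,0,0,0,-4,5.5],
    [0,0,3.8,0,0,-4,5.5],
    [0,0,0,-0.3,1.8,0,5.5],
    [0,0,0,-0.7,3.7,0,5.5],
    [0,0,0,-0.76,4,0,5.5]
  ]
}}

```text
t: 33.18
tool_pos: [0.4815, -0.2246, 0.1512]
tcp_rot: [[-0.999, -0.032, 0.003], [-0.032, 0.999, -0.002], [-0.003, -0.002, -1.0]]
force: [0.9, 0.2, -0.5]
width: 0.055
gripper_force: 0.0
```

Request:
{"fn": "play_rows", "kwargs": {
  "steps": [
    [0,0,0,-0.76,4,0,5.5],
    [0,0,0,-0.76,4,0,5.5],
    [0,0,0,-0.76,4,0,5.5],
    [0,0,0,-0.76,4,0,5.5],
    [0,0,0,-0.76,4,0,5.5]
  ]
}}

```text
t: 33.6
tool_pos: [0.5118, -0.021, 0.1499]
tcp_rot: [[-0.999, -0.035, 0.001], [-0.035, 0.999, -0.0], [-0.001, -0.0, -1.0]]
force: [0.1, 0.4, 0.1]
width: 0.0552
gripper_force: 0.0
```

Request:
{"fn": "play_rows", "kwargs": {
  "steps": [
    [0,0,0,-0.76,4,0,5.5],
    [0,0,0,-0.76,4,0,5.5],
    [0,0,0,-0.76,4,0,5.5],
    [0,0,0,-0.76,4,0,5.5],
    [0,0,0,-0.76,4,0,5.5]
  ]
}}

```text
t: 34.02
tool_pos: [0.5427, 0.1805, 0.1498]
tcp_rot: [[-0.999, -0.036, 0.001], [-0.036, 0.999, 0.0], [-0.001, 0.0, -1.0]]
force: [1.5, -0.7, 0.3]
width: 0.0549
gripper_force: 0.0
```

Request:
{"fn": "play_rows", "kwargs": {
  "steps": [
    [0,0,0,-0.5,2.5,0,5.5],
    [0,0,0,-0.26,1.4,0,5.5],
    [0,0,0,0,0,2,5.5],
    [0,0,0,0,0,2,5.5],
    [0,0,0,0,0,2,5.5]
  ]
}}

```text
t: 34.43
tool_pos: [0.5493, 0.2175, 0.0893]
tcp_rot: [[-0.999, -0.036, 0.001], [-0.036, 0.999, -0.0], [-0.001, -0.0, -1.0]]
force: [-0.1, 0.9, -1.0]
width: 0.0549
gripper_force: 0.0
```

Request:
{"fn": "play_rows", "kwargs": {
  "steps": [
    [0,0,0,0,0,1,5.5],
    [0,0,0,0,0,0,5.5],
    [0,0,0,0,0,0,5.5],
    [0,0,0,0,0,0,5.5],
    [0,0,0,0,0,0,5.5]
  ]
}}

```text
t: 34.85
tool_pos: [0.5501, 0.2176, 0.0813]
tcp_rot: [[-0.999, -0.035, 0.003], [-0.035, 0.999, 0.001], [-0.003, 0.001, -1.0]]
force: [-0.5, 0.2, -0.0]
width: 0.0552
gripper_force: 0.0
```

```bash
python3 - <<'E'
from h import *
s=robot.get_obs(); print(s["t"],s["tool_pos"],s["tcp_rot"],s["dq"].round(1)); im=robot.camera("wrist")
D=robot.spot_in("transformer","wrist")
print([( [int(x) for x in d["bbox"]],round(d["score"],2)) for d in D])
b=D[0]["bbox"]
for z in(.038,):
  print(wray(b[0],b[3],z),wray(b[2],b[3],z))
print(wproj([.550-.016,.218,.038]),wproj([.550+.016,.218,.038]))
robot.camera("top")
for k in("fan","transformer"): print([( [int(x) for x in d["bbox"]],round(d["score"],2)) for d in robot.spot_in(k,"top")])
E
```

```text
34.85 [0.5501371  0.21764159 0.08131328] [[-9.99382669e-01 -3.50109456e-02  2.91810057e-03]
 [-3.50090617e-02  9.99386754e-01  6.94200770e-04]
 [-2.94061569e-03  5.91612255e-04 -9.99995501e-01]] [ 0.2 -0.1  0.1  0.1 -0.1  0.1]
[([228, 183, 281, 240], 0.83), ([3, 142, 7, 175], 0.26), ([41, 20, 507, 383], 0.22)]
[0.56937995 0.20183576 0.038     ] [0.56805285 0.23980081 0.038     ]
[252.87725683 194.80559106] [251.32098887 237.17615871]
[([361, 201, 384, 222], 0.85), ([26, 94, 207, 224], 0.31)]
[([147, 172, 159, 182], 0.57), ([364, 200, 381, 219], 0.15)]
```

Request:
{"fn": "play_rows", "kwargs": {
  "steps": [
    [0,0,0,-0.2,0.2,0,5],
    [0,0,0,0,0,2,5],
    [0,0,0,0,0,2,5],
    [0,0,0,0,0,1,5],
    [0,0,0,0,0,0.8,5]
  ],
  "force": 40
}}

```text
t: 35.52
tool_pos: [0.5499, 0.2195, 0.0198]
tcp_rot: [[-0.999, -0.035, -0.002], [-0.035, 0.999, -0.001], [0.002, -0.0, -1.0]]
force: [-0.6, -0.1, -0.6]
width: 0.0501
gripper_force: 0.0
```

Request:
{"fn": "play_rows", "kwargs": {
  "steps": [
    [0,0,0,0,0,0.5,5],
    [0,0,0,0,0,0,5],
    [0,0,0,0,0,0,5],
    [0,0,0,0,0,0,1],
    [0,0,0,0,0,0,1]
  ]
}}

```text
t: 35.93
tool_pos: [0.5521, 0.22, 0.018]
tcp_rot: [[-0.999, -0.035, 0.003], [-0.035, 0.999, 0.001], [-0.003, 0.001, -1.0]]
force: [1.4, -0.1, -0.1]
width: 0.0351
gripper_force: 40.6
```

Request:
{"fn": "play_rows", "kwargs": {
  "steps": [
    [0,0,0,0,0,0,1],
    [0,0,0,0,0,0,1],
    [0,0,0,0,0,0,1],
    [0,0,0,0,0,0,1]
  ]
}}

```text
t: 36.27
tool_pos: [0.5519, 0.2199, 0.0178]
tcp_rot: [[-0.999, -0.035, 0.002], [-0.035, 0.999, 0.001], [-0.002, 0.0, -1.0]]
force: [0.3, -0.5, 6.3]
width: 0.0352
gripper_force: 41.5
```

Request:
{"fn": "play_rows", "kwargs": {
  "steps": [
    [0,0,0,0,0,-2,1],
    [0,0,0,0,0,-3,1],
    [0,0,0,0,0,-4,1],
    [0,0,0,0,0,-4,1],
    [0,0,0,0,0,0,1]
  ]
}}

```text
t: 36.68
tool_pos: [0.5555, 0.221, 0.1559]
tcp_rot: [[-0.999, -0.036, 0.014], [-0.036, 0.999, 0.004], [-0.014, 0.003, -1.0]]
force: [2.2, 1.0, 1.0]
width: 0.0349
gripper_force: 40.8
```

Request:
{"fn": "play_rows", "kwargs": {
  "steps": [
    [0,0,0,0.1,-1.6,0,1],
    [0,0,0,0.15,-2.8,0,1],
    [0,0,0,0.2,-4,0,1],
    [0,0,0,0.2,-4,0,1],
    [0,0,0,0.2,-4,0,1]
  ]
}}

```text
t: 37.1
tool_pos: [0.547, 0.0543, 0.1453]
tcp_rot: [[-0.999, -0.037, -0.002], [-0.037, 0.999, 0.0], [0.001, 0.0, -1.0]]
force: [-0.0, 0.8, -1.4]
width: 0.0349
gripper_force: 40.7
```

Request:
{"fn": "play_rows", "kwargs": {
  "steps": [
    [0,0,0,0.2,-4,0,1],
    [0,0,0,0.2,-4,0,1],
    [0,0,0,0.2,-4,0,1],
    [0,0,0,0.2,-4,0,1],
    [0,0,0,0.2,-4,0,1]
  ]
}}

```text
t: 37.52
tool_pos: [0.5441, -0.1463, 0.1453]
tcp_rot: [[-0.999, -0.035, -0.001], [-0.035, 0.999, 0.001], [0.001, 0.001, -1.0]]
force: [1.4, 0.1, -1.4]
width: 0.0354
gripper_force: 40.7
```

Request:
{"fn": "play_rows", "kwargs": {
  "steps": [
    [0,0,0,0.2,-4,0,1],
    [0,0,0,0.2,-4,0,1],
    [0,0,0,0.2,-4,0,1],
    [0,0,0,0.2,-3,0,1],
    [0,0,0,0.1,-2.5,0,1]
  ]
}}

```text
t: 37.93
tool_pos: [0.5412, -0.3222, 0.1451]
tcp_rot: [[-0.999, -0.034, -0.001], [-0.034, 0.999, 0.001], [0.001, 0.001, -1.0]]
force: [-0.0, -0.0, -1.0]
width: 0.0354
gripper_force: 40.7
```

Request:
{"fn": "play_rows", "kwargs": {
  "steps": [
    [0,0,0,0,0,0,1],
    [0,0,0,0,0,3,1],
    [0,0,0,0,0,3,1],
    [0,0,0,0,0,3,1],
    [0,0,0,0,0,1.5,1]
  ]
}}

```text
t: 38.35
tool_pos: [0.5396, -0.3172, 0.0361]
tcp_rot: [[-0.999, -0.036, -0.006], [-0.036, 0.999, 0.005], [0.006, 0.005, -1.0]]
force: [-1.3, 0.5, -2.3]
width: 0.0352
gripper_force: 40.7
```

Request:
{"fn": "play_rows", "kwargs": {
  "steps": [
    [0,0,0,0,0,0,1],
    [0,0,0,0,0,0,1],
    [0,0,0,0,0,0,1],
    [0,0,0,0,0,0,1]
  ]
}}

```text
t: 38.68
tool_pos: [0.5441, -0.3209, 0.0442]
tcp_rot: [[-0.999, -0.036, 0.004], [-0.036, 0.999, -0.003], [-0.004, -0.003, -1.0]]
force: [-0.6, 0.3, -0.1]
width: 0.0353
gripper_force: 40.7
```

Request:
{"fn": "play_rows", "kwargs": {
  "steps": [
    [0,0,0,0,0,1.2,1],
    [0,0,0,0,0,0.8,1],
    [0,0,0,0,0,0,1],
    [0,0,0,0,0,0,5],
    [0,0,0,0,0,0,5]
  ]
}}

```text
t: 39.1
tool_pos: [0.5425, -0.32, 0.0215]
tcp_rot: [[-0.999, -0.035, 0.0], [-0.035, 0.999, -0.0], [-0.0, -0.0, -1.0]]
force: [0.3, -0.3, -0.3]
width: 0.0497
gripper_force: 0.0
```

Request:
{"fn": "play_rows", "kwargs": {
  "steps": [
    [0,0,0,0,0,0,5],
    [0,0,0,0,0,0,5],
    [0,0,0,0,0,-2,5],
    [0,0,0,0,0,-4,5],
    [0,0,0,0,0,-4,5]
  ]
}}

```text
t: 39.52
tool_pos: [0.5411, -0.319, 0.1206]
tcp_rot: [[-0.999, -0.035, -0.004], [-0.035, 0.999, 0.003], [0.003, 0.003, -1.0]]
force: [0.7, -0.6, -0.4]
width: 0.0499
gripper_force: 0.0
```

Request:
{"fn": "play_rows", "kwargs": {
  "steps": [
    [0,0,0,0,0,-4,5],
    [0,0,0,0,0,-4,0],
    [0,0,0,0,0,-4,0],
    [0,0,0,0,0,-4,0],
    [0,0,0,0,0,-4,0]
  ]
}}

```text
t: 39.93
tool_pos: [0.5422, -0.3198, 0.3242]
tcp_rot: [[-0.999, -0.035, 0.001], [-0.035, 0.999, -0.001], [-0.001, -0.001, -1.0]]
force: [1.8, -0.8, -0.6]
width: 0.0015
gripper_force: 0.0
```

Request:
{"fn": "play_rows", "kwargs": {
  "steps": [
    [0,0,0,0,0,-4,0],
    [0,0,0,-0.23,4,0,0],
    [0,0,0,-0.23,4,0,0],
    [0,0,0,-0.23,4,0,0],
    [0,0,0,-0.23,4,0,0]
  ]
}}

```text
t: 40.35
tool_pos: [0.5457, -0.1584, 0.3624]
tcp_rot: [[-0.999, -0.034, 0.002], [-0.034, 0.999, -0.001], [-0.002, -0.001, -1.0]]
force: [0.4, -1.1, -0.4]
width: -0.0001
gripper_force: 0.0
```

Request:
{"fn": "play_rows", "kwargs": {
  "steps": [
    [0,0,0,-0.23,4,0,0],
    [0,0,0,-0.23,4,0,0],
    [0,0,0,-0.23,4,0,0],
    [0,0,0,-0.23,4,0,0],
    [0,0,0,0,0,0,0]
  ]
}}

```text
t: 40.77
tool_pos: [0.5491, 0.0064, 0.3623]
tcp_rot: [[-0.999, -0.043, 0.002], [-0.043, 0.999, 0.003], [-0.002, 0.003, -1.0]]
force: [1.3, 0.0, -0.1]
width: -0.0
gripper_force: 0.0
```

```bash
python3 - <<'E'
from h import *
np.set_printoptions(precision=4,suppress=True)
s=robot.get_obs(); print(s["t"],s["tool_pos"],s["force"])
im=robot.camera("top"); cv2.imwrite("pics/top1.png",cv2.resize(im,(800,600)))
for z in(.236,.223): print(ray("top",64*.64,145*.64,z),ray("top",42*.64,328*.64,z))
E
```

```text
40.7667 [0.5491 0.0064 0.3623] [ 1.2677  0.0486 -0.1477]
[0.6793 0.3918 0.236 ] [0.4418 0.4025 0.236 ]
[0.6843 0.3984 0.223 ] [0.4431 0.4092 0.223 ]
```

View pics/top1.png

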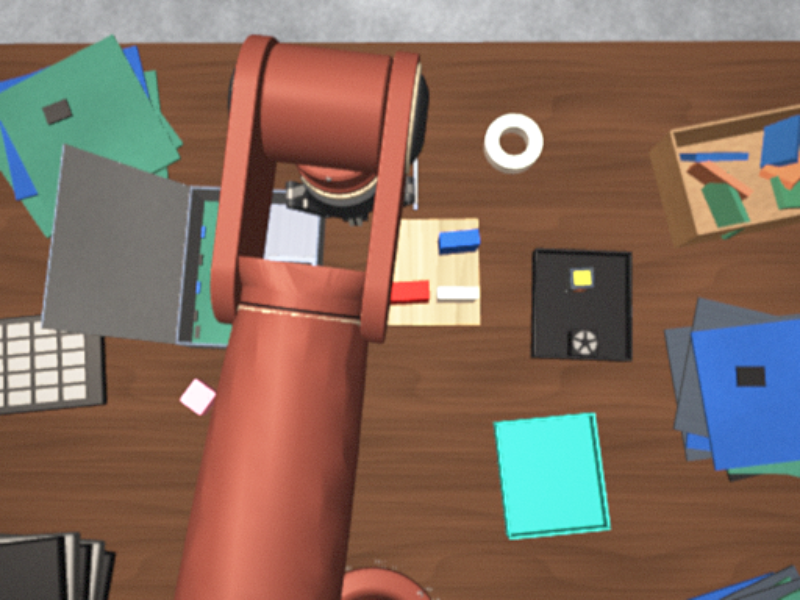

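Request:
{"fn": "play_rows", "kwargs": {
  "steps": [
    [0,0,0,-0.25,4,0,0],
    [0,0,0,-0.25,4,0,0],
    [0,0,0,-0.25,4,0,0],
    [0,0,0,-0.25,4,0,0],
    [0,0,0,-0.25,4,0,0]
  ]
}}

```text
t: 41.23
tool_pos: [0.5552, 0.2013, 0.3619]
tcp_rot: [[-0.999, -0.034, 0.001], [-0.034, 0.999, -0.0], [-0.001, -0.0, -1.0]]
force: [-0.1, 0.1, 0.1]
width: 0.0003
gripper_force: 0.0
```

Request:
{"fn": "play_rows", "kwargs": {
  "steps": [
    [0,0,0,-0.25,4,0,0],
    [0,0,0,-0.25,4,0,0],
    [0,0,0,-0.25,4,0,0],
    [0,0,0,-0.25,4,0,0],
    [0,0,0,-0.25,4,0,0]
  ]
}}

```text
t: 41.65
tool_pos: [0.5611, 0.4018, 0.3616]
tcp_rot: [[-0.999, -0.034, 0.001], [-0.034, 0.999, -0.0], [-0.001, -0.0, -1.0]]
force: [0.6, -1.1, 0.3]
width: -0.0003
gripper_force: 0.0
```

Request:
{"fn": "play_rows", "kwargs": {
  "steps": [
    [0,0,0,-0.25,3,0,0],
    [0,0,0,-0.1,1.9,0,0],
    [0,0,0,0,0,2,0],
    [0,0,0,0,0,3,0],
    [0,0,0,0,0,3,0]
  ]
}}

```text
t: 42.07
tool_pos: [0.5637, 0.45, 0.2822]
tcp_rot: [[-0.999, -0.035, 0.003], [-0.035, 0.999, 0.002], [-0.003, 0.001, -1.0]]
force: [0.4, 0.3, -0.5]
width: 0.0002
gripper_force: 0.0
```

Request:
{"fn": "play_rows", "kwargs": {
  "steps": [
    [0,0,0,0,0,3,0],
    [0,0,0,0,0,2,0],
    [0,0,0,0,0,1.5,0],
    [0,0,0,0,0,0,0],
    [0,0,0,0,0,0,0]
  ]
}}

```text
t: 42.48
tool_pos: [0.5626, 0.4495, 0.2161]
tcp_rot: [[-0.999, -0.034, -0.001], [-0.034, 0.999, -0.001], [0.001, -0.001, -1.0]]
force: [0.1, -0.3, 0.0]
width: -0.0003
gripper_force: 0.0
```

Request:
{"fn": "play_rows", "kwargs": {
  "steps": [
    [0,0,0,0,0,0,0],
    [0,0,0,0,0,0,0],
    [0,0,0,0,0,0,0]
  ]
}}

```text
t: 42.73
tool_pos: [0.563, 0.4507, 0.2191]
tcp_rot: [[-0.999, -0.035, 0.003], [-0.035, 0.999, 0.002], [-0.003, 0.002, -1.0]]
force: [-0.4, -0.1, -0.2]
width: 0.0002
gripper_force: 0.0
```

Request:
{"fn": "play_rows", "kwargs": {
  "steps": [
    [0,0,0,0,-1,0.2,0],
    [0,0,0,0,-1,0,0],
    [0,0,0,0,-0.6,-0.3,0],
    [0,0,0,0,-0.6,-0.4,0],
    [0,0,0,0,-0.7,-0.4,0]
  ]
}}

```text
t: 43.15
tool_pos: [0.5632, 0.4112, 0.2256]
tcp_rot: [[-0.999, -0.035, -0.001], [-0.035, 0.999, 0.002], [0.0, 0.002, -1.0]]
force: [-1.5, 6.0, -3.5]
width: 0.0004
gripper_force: 3.0
```

Request:
{"fn": "play_rows", "kwargs": {
  "steps": [
    [0,0,0,0,-0.7,-0.4,0],
    [0,0,0,0,-0.7,-0.4,0],
    [0,0,0,0,-0.7,-0.4,0],
    [0,0,0,0,-0.7,-0.4,0]
  ]
}}

```text
t: 43.48
tool_pos: [0.5628, 0.3846, 0.2414]
tcp_rot: [[-0.999, -0.037, -0.003], [-0.037, 0.999, 0.004], [0.003, 0.004, -1.0]]
force: [-2.8, 7.4, -2.9]
width: 0.0001
gripper_force: 3.0
```

Request:
{"fn": "play_rows", "kwargs": {
  "steps": [
    [0,0,0,0,-0.8,-0.25,0],
    [0,0,0,0,-0.8,-0.25,0],
    [0,0,0,0,-0.8,-0.25,0],
    [0,0,0,0,-0.8,-0.25,0],
    [0,0,0,0,-0.8,-0.25,0]
  ]
}}

```text
t: 43.9
tool_pos: [0.5644, 0.3449, 0.255]
tcp_rot: [[-0.999, -0.037, -0.002], [-0.037, 0.999, 0.005], [0.002, 0.005, -1.0]]
force: [-4.6, 5.8, 0.3]
width: -0.0002
gripper_force: 2.9
```

Request:
{"fn": "play_rows", "kwargs": {
  "steps": [
    [0,0,0,0,-0.75,-0.2,0],
    [0,0,0,0,-0.7,-0.06,0],
    [0,0,0,0,-0.7,-0.06,0],
    [0,0,0,0,-0.7,-0.06,0],
    [0,0,0,0,-0.7,-0.06,0]
  ]
}}

```text
t: 44.32
tool_pos: [0.5661, 0.309, 0.2597]
tcp_rot: [[-0.999, -0.036, -0.001], [-0.036, 0.999, 0.004], [0.001, 0.004, -1.0]]
force: [-3.5, 5.2, 0.8]
width: 0.0001
gripper_force: 2.5
```

Request:
{"fn": "play_rows", "kwargs": {
  "steps": [
    [0,0,0,0,-0.7,0,0],
    [0,0,0,0,-0.7,0.05,0]
  ]
}}

```text
t: 44.48
tool_pos: [0.567, 0.2948, 0.2594]
tcp_rot: [[-0.999, -0.036, -0.0], [-0.036, 0.999, 0.004], [-0.0, 0.004, -1.0]]
force: [-3.3, 5.3, 2.0]
width: 0.0002
gripper_force: 2.3
```

```bash
python3 - <<'E'
from h import *
s=robot.get_obs(); print(s["t"],s["tool_pos"],s["force"])
im=robot.camera("side"); cv2.imwrite("pics/s1.png",cv2.resize(im,(640,480)))
E
```

```text
44.4833 [0.56696384 0.29480762 0.25938975] [-3.27277479  5.31165752  1.96878123]
```

View pics/s1.png

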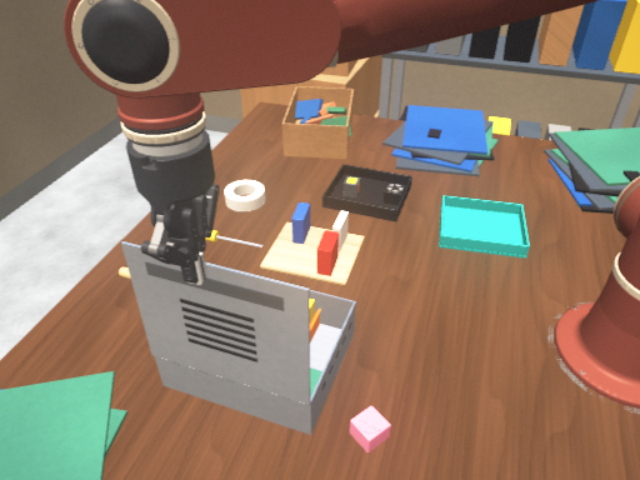

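Request:
{"fn": "play_rows", "kwargs": {
  "steps": [
    [0,0,0,0,-0.8,0.05,0],
    [0,0,0,0,-0.8,0.1,0],
    [0,0,0,0,-0.8,0.1,0],
    [0,0,0,0,-0.8,0.15,0],
    [0,0,0,0,-0.8,0.2,0]
  ]
}}

```text
t: 44.95
tool_pos: [0.5689, 0.2541, 0.253]
tcp_rot: [[-0.999, -0.036, 0.001], [-0.036, 0.999, 0.002], [-0.001, 0.002, -1.0]]
force: [-2.1, 3.5, 2.7]
width: 0.0
gripper_force: 2.0
```

Request:
{"fn": "play_rows", "kwargs": {
  "steps": [
    [0,0,0,0,-0.75,0.25,0],
    [0,0,0,0,-0.75,0.3,0],
    [0,0,0,0,-0.75,0.3,0],
    [0,0,0,0,-0.75,0.35,0],
    [0,0,0,0,-0.7,0.35,0]
  ]
}}

```text
t: 45.37
tool_pos: [0.5706, 0.2158, 0.2362]
tcp_rot: [[-0.999, -0.035, 0.001], [-0.035, 0.999, -0.0], [-0.001, -0.0, -1.0]]
force: [-0.8, 1.2, 3.2]
width: 0.0
gripper_force: 1.6
```

Request:
{"fn": "play_rows", "kwargs": {
  "steps": [
    [0,0,0,0,-0.7,0.4,0],
    [0,0,0,0,-0.7,0.4,0]
  ]
}}

```text
t: 45.53
tool_pos: [0.5708, 0.2019, 0.2278]
tcp_rot: [[-0.999, -0.035, -0.0], [-0.035, 0.999, -0.0], [0.0, -0.0, -1.0]]
force: [-0.6, 2.5, 3.3]
width: 0.0004
gripper_force: 1.4
```

Request:
{"fn": "play_rows", "kwargs": {
  "steps": [
    [0,0,0,0,-0.65,0.45,0],
    [0,0,0,0,-0.65,0.48,0],
    [0,0,0,0,-0.62,0.5,0],
    [0,0,0,0,-0.6,0.52,0],
    [0,0,0,0,-0.58,0.54,0]
  ]
}}

```text
t: 45.95
tool_pos: [0.5717, 0.1711, 0.2026]
tcp_rot: [[-0.999, -0.035, -0.001], [-0.035, 0.999, -0.0], [0.001, -0.0, -1.0]]
force: [-1.6, 1.8, 2.4]
width: 0.0003
gripper_force: 1.0
```

Request:
{"fn": "play_rows", "kwargs": {
  "steps": [
    [0,0,0,0,-0.55,0.56,0],
    [0,0,0,0,-0.52,0.6,0],
    [0,0,0,0,-0.5,0.62,0],
    [0,0,0,0,-0.48,0.64,0],
    [0,0,0,0,-0.45,0.66,0]
  ]
}}

```text
t: 46.37
tool_pos: [0.5727, 0.1463, 0.1718]
tcp_rot: [[-0.999, -0.035, -0.0], [-0.035, 0.999, -0.0], [0.0, -0.0, -1.0]]
force: [-0.7, 0.9, 2.0]
width: 0.0004
gripper_force: 0.7
```

Request:
{"fn": "play_rows", "kwargs": {
  "steps": [
    [0,0,0,0,-0.42,0.66,0],
    [0,0,0,0,-0.4,0.66,0],
    [0,0,0,0,-0.36,0.66,0],
    [0,0,0,0,-0.32,0.66,0]
  ]
}}

```text
t: 46.7
tool_pos: [0.5732, 0.1315, 0.1453]
tcp_rot: [[-0.999, -0.035, -0.0], [-0.035, 0.999, -0.0], [0.0, 0.0, -1.0]]
force: [-0.9, 0.7, 1.0]
width: -0.0001
gripper_force: 0.4
```

Request:
{"fn": "play_rows", "kwargs": {
  "steps": [
    [0,0,0,0,-0.25,0.6,0],
    [0,0,0,0,-0.22,0.6,0],
    [0,0,0,0,-0.2,0.55,0],
    [0,0,0,0,-0.18,0.55,0],
    [0,0,0,0,-0.15,0.5,0]
  ]
}}

```text
t: 47.12
tool_pos: [0.5737, 0.1218, 0.1176]
tcp_rot: [[-0.999, -0.035, 0.0], [-0.035, 0.999, 0.0], [-0.0, 0.0, -1.0]]
force: [-0.1, -0.3, -0.4]
width: -0.0
gripper_force: 0.1
```

Request:
{"fn": "play_rows", "kwargs": {
  "steps": [
    [0,0,0,0,-0.1,0.5,0],
    [0,0,0,0,-0.1,0.5,0],
    [0,0,0,0,-0.1,0.5,0],
    [0,0,0,0,0,0.5,0],
    [0,0,0,0,0,0.4,0]
  ]
}}

```text
t: 47.53
tool_pos: [0.5737, 0.1189, 0.0936]
tcp_rot: [[-0.999, -0.035, -0.0], [-0.035, 0.999, -0.0], [0.0, -0.0, -1.0]]
force: [-0.2, -0.3, -1.0]
width: -0.0
gripper_force: 0.0
```

Request:
{"fn": "play_rows", "kwargs": {
  "steps": [
    [0,0,0,0,0,0.4,0],
    [0,0,0,0,0,0.4,0],
    [0,0,0,0,0,0.4,0],
    [0,0,0,0,0,0.4,0],
    [0,0,0,0,0,0.3,0]
  ]
}}

```text
t: 47.95
tool_pos: [0.574, 0.119, 0.0779]
tcp_rot: [[-0.999, -0.036, -0.002], [-0.036, 0.999, -0.0], [0.002, -0.0, -1.0]]
force: [-15.1, -1.2, 29.5]
width: -0.0002
gripper_force: 14.8
```

Request:
{"fn": "play_rows", "kwargs": {
  "steps": [
    [0,0,0,0,0,0,0],
    [0,0,0,0,0,0,0],
    [0,0,0,0,0,0,0]
  ]
}}

```text
t: 48.2
tool_pos: [0.574, 0.119, 0.078]
tcp_rot: [[-0.999, -0.036, -0.001], [-0.036, 0.999, -0.0], [0.001, -0.0, -1.0]]
force: [-7.9, -1.2, 13.8]
width: -0.0001
gripper_force: 7.1
```

Request:
{"fn": "play_rows", "kwargs": {
  "steps": [
    [0,0,0,0,0,-1,0],
    [0,0,0,0,0,-3,0],
    [0,0,0,0,0,-4,0],
    [0,0,0,0,0,-4,0],
    [0,0,0,0,0,-4,0]
  ]
}}

```text
t: 48.62
tool_pos: [0.5734, 0.1189, 0.2368]
tcp_rot: [[-0.999, -0.035, -0.0], [-0.035, 0.999, 0.0], [0.0, 0.0, -1.0]]
force: [1.1, 0.5, -0.1]
width: 0.0002
gripper_force: 0.0
```

Request:
{"fn": "play_rows", "kwargs": {
  "steps": [
    [0,0,0,0,0,-4,0],
    [0,0,0,0,0,-4,0],
    [0,0,0,0,0,0,0],
    [0,0,0,0,0,0,0],
    [0,0,0,0,0,0,0]
  ]
}}

```text
t: 49.03
tool_pos: [0.5737, 0.119, 0.315]
tcp_rot: [[-0.999, -0.035, 0.0], [-0.035, 0.999, 0.0], [-0.0, 0.0, -1.0]]
force: [0.6, 0.0, -0.2]
width: 0.0002
gripper_force: 0.0
```

```bash
python3 - <<'E'
from h import *
s=robot.get_obs(); print(s["t"],s["tool_pos"],s["force"])
im=robot.camera("side"); cv2.imwrite("pics/s2.png",cv2.resize(im,(800,600)))
E
```

```text
49.0333 [0.57372061 0.11895486 0.31498656] [ 0.5942623   0.02422917 -0.23274245]
```

View pics/s2.png

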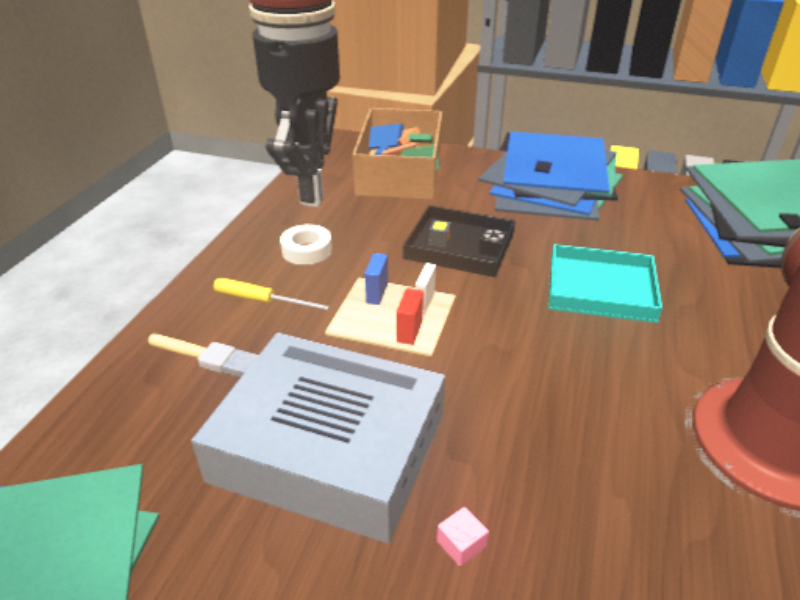

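The cover is shut, three blocks stand on the board, both parts are in the tray, and the screwdriver, tape and brush are where they were. I'm handing the job in.

```bash
python3 -c "
from plant import robot
print(robot.finish_job())"
```

```text
the job is handed in; nothing more can be done
None
```

The job is handed in; no verdict came back. I tried the 16 mm block, then the 20 mm one. The 20 mm had only about 2 mm of play, so I left it in the gap and did not try 24 or 28. The other three blocks stand on the board, the fan and transformer are in the black tray (I saw no heat sink), and the cover was pushed shut slowly.

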